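# Load the wrapping-paper dispenser and start it with the key

## Robot

A 6-joint arm with a two-finger parallel gripper is mounted at the origin on the work surface. World frame = base frame: x ahead of the robot, y to its left, z up, the work surface at z = 0. Lengths are in mm, angles in rad, forces in N, time in s.
With the tool pointing down it reaches from about 350 to 775 mm from the base axis. Payload 7.3 kg.
Tool frame: the origin (TCP) lies midway between the tips of the shut fingers; the grasp point (between the pads) lies bot.tcp_to_grasp behind it (bot.tcp_to_grasp is the distance from the TCP to the grasp point, in mm); z points along the fingers, y is the direction in which the jaws open and shut (so a half turn about z gives the same grasp; the last joint's range is limited). The gripper opens to 92 mm and grips with 3 to 60 N. Pads are 19 mm wide; open, the fingers measure 130 mm over their backs; the gripper's body (75 mm by 190 mm) begins 47 mm behind the grasp point.
Start: joints at [1.151, 0.342, 1.524, -0, 1.275, -0.146], TCP at [141.94, 505.468, 226.741] pointing down, gripper open.
Joint ranges: [-2.53, 2.53], [-0.77, 2.02], [0.04, 2.7], [-1, 4.14], [0.28, 2.66], [-3.11, 3.11]. Speed limits (rad/s): [2.57, 2.57, 3.14, 3.14, 3.14, 3.14].

## Interface

Orientations are given as [roll, pitch, yaw] about the fixed x, y, z axes, in that order (R = Rz(yaw) Ry(pitch) Rx(roll)).
In Python, from plant import bot gives the robot as it stands.
- The arm moves only by the shell command python3 -m inch 'ROWS'. ROWS is JSON, one flat list of numbers, 7 for each row, row after row: the shift along the world's x, y, z in cm, then the turn, a rotation vector about the world's x, y, z in degrees, then the gripper command: -1 is shut, 1 is fully open, values between are in proportion. In form: [tx, ty, tz, ax, ay, az, fingers, tx, ty, tz, ax, ay, az, fingers, ...]. A call has exactly 5 rows; each row is the pose to reach, as a shift and turn from the pose measured when the call began; what a row does not reach only later rows make up. A row lasts 1/10 s, in which the tool goes at most 50 mm and 8.59 degrees, less where a joint would pass 70% of its speed; a pose out of reach is approached as far as the arm can. A call with a gripper value outside its range is refused whole. The fingers move at their own pace and stop on an object; the grip force is fixed at half the most. Time passes only in rows, so rows that repeat a pose let the fingers close, or fill a call up. It gives the time, the measured TCP pose, the force and the opening at its end, in the units of the state.
- bot.get_obs(): the state, without advancing time (a new reading comes with each control period).
- bot.capture(name): name is "side" or "top"; returns the picture (480x640x3 uint8, red, green, blue); there is no depth.
- bot.calibration(name): a dict with "fx", "fy", "cx", "cy" (pixels), "cam_to_world" (4x4, takes a point from camera to world coordinates). Camera axes: x right, y down, z forward; pixel columns grow to the right and rows downward; lengths in mm; the calibration is good to about 2 mm. A picture is of the moment at which its call begins. calibration takes no time and is no camera call.
- bot.close_job(): hands the job in, once; it reports no verdict.
The state is a dict: "time": time; "joint_positions": joint angles; "dq": joint speeds; "tau": joint torques, N m; "tool_pos": TCP position; "tcp_rot": TCP orientation; "contact_force": force on the tool from outside, world axes, zero at the start; "moment": the same for the moment, N m; "grip_width": finger opening in mm.
Only numpy, scipy, OpenCV 4.12 (cv2) and the standard library are available. Lean on these libraries where they do the work, as an engineer would, in place of code of your own. Each camera call takes 0.05 s, during which the arm holds its last target.

## Task

Load the roll of wrapping paper that has the spring-loaded spindle into the dispenser: squeeze the sprung pin into the open-topped slot beside the switch box, lower the roll and let the plain pin go fully home in the blind cup opposite, then let go. Then turn the dispenser's key clockwise all the way to start and let it spring back to run, without turning it back to off. Leave the other things on the counter where they stand.

Things in the scene. Friction and masses are not known exactly. Their poses are not given: they have to be found in the camera images.
- dispenser: Fixed paper dispenser, 345 mm along its y, 140 mm along x, base plate 12 mm. Origin on the counter below the middle of the seated roll, z up; the seated spindle lies along y, 75 mm up. The space between the two cup posts is open from above (a 33 mm high tear bar at x = -64 mm). White switch box at y = 108 to 243 mm, x = -55 to 55 mm, 72 mm high, key on top.
- cup_blind (a point): Centre of the end wall of the blind cup, where the plain pin's tip ends up (dispenser y = -88, z = 75 mm; axes as the dispenser's). Recess 10 mm deep, mouth at y = -78 mm facing +y, 18 mm wide in x, floor 6 mm below this point, roof 11 mm above. Its post is 50 mm wide, y = -78 to -96 mm, its top 16 mm above this point.
- cup_slot (a point): Centre of the end wall of the slotted cup, where the sprung pin's tip bears (dispenser y = 96, z = 75 mm; axes as the dispenser's). Upright channel, mouth at y = 83 mm facing -y, 18 mm wide in x, open at the top, floor 6 mm below this point; cheeks and end wall reach 45 mm above it, flared lips 61 mm. Post 50 mm wide, y = 83 to 106 mm.
- roll: White paper roll, 50 mm diameter, 120 mm long, spindle along its y, about 0.25 to 0.5 kg. Origin at its centre, 27 mm above the counter as it lies on its grey square end plates (54 mm square, outer faces at y = -65, +65 mm). Loading: the roll must pass the blind cup's mouth shifted 11 to 17 mm towards the dispenser's +y from its seated place. Grip across the paper at the middle.
- tip_plain (a point): End of the plain steel pin, 12 mm diameter, round-ended, on the spindle axis (y = -88 mm of the roll).
- tip_sprung (a point): End of the sprung pin, 12 mm diameter, round-ended, on the spindle axis (y = +103 mm of the roll when free, 96 mm when seated). It can be pushed in by 28 mm: about 2.5 N at first, 3.3 N when seated, 6 N at the end. Its nylon end is smooth.
- key_bow (a point): Centre of the key's black grip, an upright flat bar 60 mm long (this point's x), 12 mm thick (y), spanning 97 to 131 mm above the counter; below it only a stem. This point is 117 mm up, on the vertical turning axis, at dispenser x = 0, y = 180 mm. At off, as it starts, the bar lies along the dispenser's x.
- key_turn (a joint): Key from off (0 rad) to run (0.7 rad, a stop), clockwise seen from above; held by friction (0.035 N m) where it is left.
- key_start (a joint): Further clockwise turn of the key from run (0) to start (0.6 rad, a stop), against a spring (0.07 N m at first, 0.12 N m at the stop) that turns it back to run when let go. The whole clockwise turn of the grip is key_turn + key_start, 1.3 rad from off to start; key_turn moves first.
- spare_roll: Bystander: plain paper roll without a spindle, upright, 70 mm in diameter, 120 mm high; origin under its centre.
- jar: Bystander: jar, 68 mm in diameter, 90 mm high; origin under its centre.
- spoon: Bystander: steel spoon, 180 mm long, lying; origin at its middle.
- cup: Bystander: white cup, 72 mm in diameter, 90 mm high; origin under its centre.
- tub: Bystander: white bowl, 110 mm in diameter, 75 mm high; origin under its centre.
Mind the look-alikes: they are no part of the job. What is shaped like the roll but purple is not meant.

How it is judged (in metres and radians):
On the way, in this order (a step that is already met when the one before it is completed fails the run):
1. the roll sits between the two cups, plain pin home in the blind cup, sprung pin in the slot, and is let go (distance between tip_plain and cup_blind below 0.006 m and distance between tip_sprung and cup_slot below 0.006 m and contact force between the fingers and roll below 0.1 N), for 0.3 s.
2. with the roll seated, the key is turned to start (distance between tip_plain and cup_blind below 0.006 m and distance between tip_sprung and cup_slot below 0.006 m and value of joint key_turn above 0.62 rad and value of joint key_start above 0.5 rad), for 0.1 s.
At the end, for the whole second after the job is handed in: Plain pin tip within 6 mm of the end-wall point of the blind cup and sprung pin tip within 6 mm of that of the slot, roll at rest and let go; key, after being at start (key_start over 0.5 rad) with the roll seated, back at run (key_turn over 0.6, key_start under 0.06 rad) (all of step 1 and value of joint key_turn above 0.6 rad and value of joint key_start below 0.06 rad and linear speed of roll below 0.02 m/s); the robot touches nothing.
It fails at once if a bystander is moved by more than 40 mm (distance of any of spare_roll, jar, spoon, cup, tub from where it was at the start of the episode above 0.04 m).
It also fails if it takes over 61 s, if anything falls off the work surface, if the arm or the gripper's body presses on something with over 40 N, if the wrist force passes 120 N, or if a joint passes its speed limit or range.

## Working session

There is one attempt and no reset: what is moved stays moved. The work goes in short steps, Python scripts to look and compute and a shell command to move; the robot and the scene stay as the last step left them, time stands still between calls to the robot, and variables do not carry over. Pictures are saved under pics/ and viewed, and the job is handed in when it is done.

```bash
ls; mkdir -p pics; python3 - <<'E'
from plant import bot
import cv2
o=bot.get_obs(); print(o, bot.tcp_to_grasp)
for n in("top","side"):
    im=bot.capture(n); cv2.imwrite(f"pics/{n}0.png",im[:,:,::-1]); print(n,bot.calibration(n))
E
```

```text
pics
{'time': 0.0, 'joint_positions': array([ 1.15099955e+00,  3.42733380e-01,  1.52503467e+00, -9.33863432e-06,
        1.27541963e+00, -1.46006374e-01]), 'dq': array([-0.00141546, -0.00112021,  0.00061938, -0.00057321,  0.00047838,
       -0.00070769]), 'tau': array([-3.27432990e-04, -4.31254399e+01, -2.44220710e+01,  7.16917310e-02,
        5.59974660e-02, -1.02032270e-04]), 'tool_pos': array([141.76123535, 505.05937966, 226.03328732]), 'tcp_rot': array([-3.14001330e+00, -2.23221835e-04,  2.86780480e+00]), 'contact_force': array([ 0.05287111, -0.21889472, -0.15566854]), 'moment': array([-0.04176291,  0.03566584,  0.04630686]), 'grip_width': 91.4879643311422} 18.8
top {'fx': 509.80600171947293, 'fy': 509.80600171947293, 'cx': 317.0853058503452, 'cy': 239.08278431008117, 'cam_to_world': array([[-1.62297749e-02, -9.96264535e-01,  8.48149167e-02,
         3.75145987e+02],
       [-9.99559297e-01,  1.82749718e-02,  2.33931014e-02,
         2.76214431e+00],
       [-2.48557076e-02, -8.43978738e-02, -9.96122077e-01,
         1.24352823e+03],
       [ 0.00000000e+00,  0.00000000e+00,  0.00000000e+00,
         1.00000000e+00]])}
side {'fx': 549.6635295249005, 'fy': 549.6635295249005, 'cx': 326.2263974990377, 'cy': 233.70783205006822, 'cam_to_world': array([[ 9.57148843e-01, -2.14898426e-01,  1.94125626e-01,
         1.41452671e+02],
       [-2.89092376e-01, -7.48560095e-01,  5.96727227e-01,
        -9.01574612e+02],
       [ 1.70789553e-02, -6.27277013e-01, -7.78608925e-01,
         1.32867330e+03],
       [ 0.00000000e+00,  0.00000000e+00,  0.00000000e+00,
         1.00000000e+00]])}
```

View pics/top0.png

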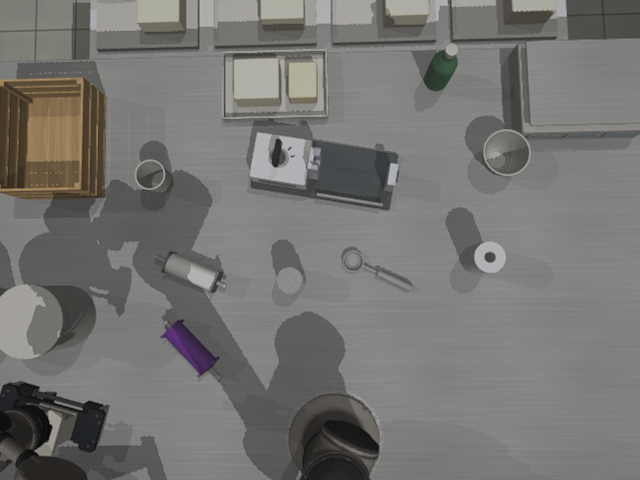

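View pics/side0.png

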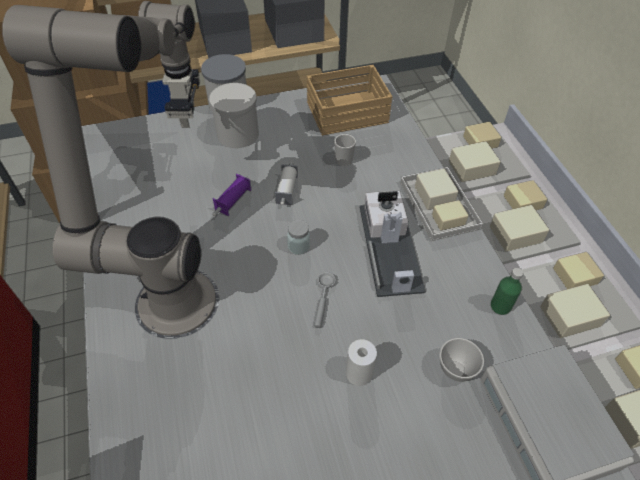

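Candidates for the roll in the top view are the white roll with pins at (192,271), the purple look-alike at (190,347) and the upright spare roll at (490,257). By the description it is the white one at (192,271). I'll check it and the dispenser in close crops.

```bash
cat > h.py <<'E'
import numpy as np, cv2
from plant import bot
def ray(n,u,v,z):
    c=bot.calibration(n);T=c["cam_to_world"]
    d=T[:3,:3]@np.array([(u-c["cx"])/c["fx"],(v-c["cy"])/c["fy"],1]);o=T[:3,3]
    return o+d*(z-o[2])/d[2]
def proj(n,p):
    c=bot.calibration(n);T=c["cam_to_world"]
    q=T[:3,:3].T@(np.asarray(p,float)-T[:3,3]); return np.array([c["fx"]*q[0]/q[2]+c["cx"],c["fy"]*q[1]/q[2]+c["cy"]])
def crop(src,dst,x0,y0,x1,y1,s):
    im=cv2.imread(src)[y0:y1,x0:x1]; im=cv2.resize(im,None,fx=s,fy=s,interpolation=cv2.INTER_CUBIC); cv2.imwrite(dst,im)
E
python3 - <<'E'
from h import *
crop("pics/top0.png","pics/c1.png",145,240,240,310,8)
crop("pics/top0.png","pics/c2.png",240,115,410,220,4.7)
crop("pics/side0.png","pics/c3.png",260,150,320,220,8)
crop("pics/side0.png","pics/c4.png",350,180,440,300,5)
E
```

```text
(no output)
```

View pics/c1.png

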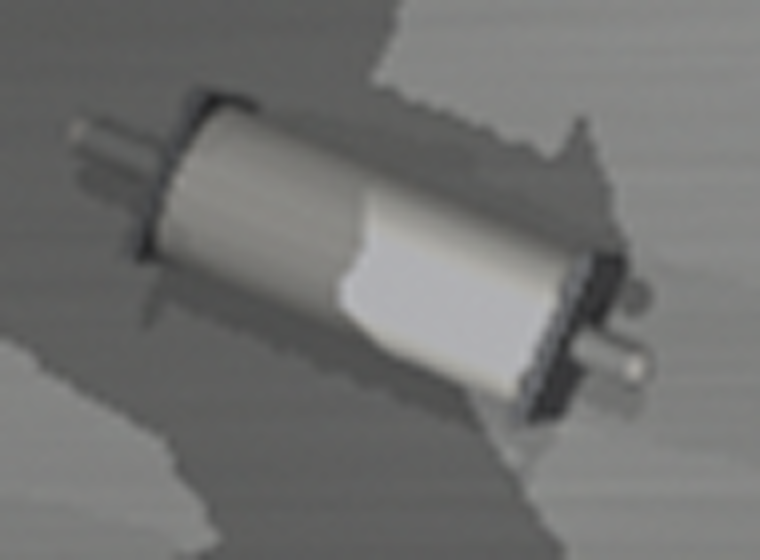

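View pics/c2.png

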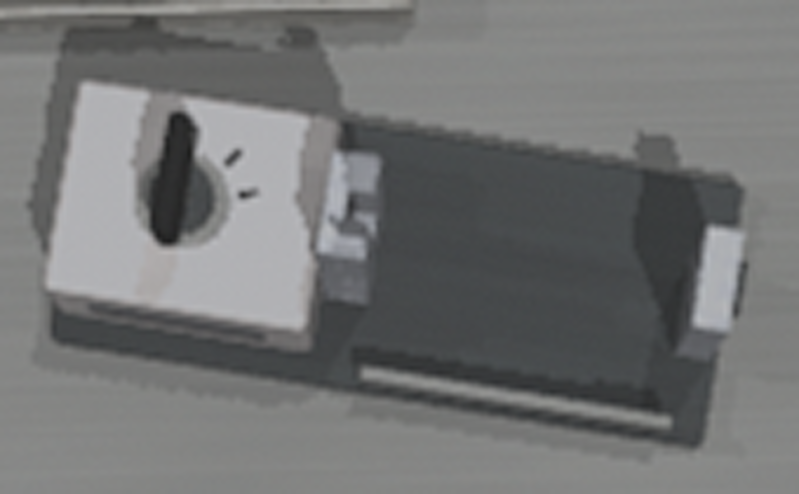

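View pics/c3.png

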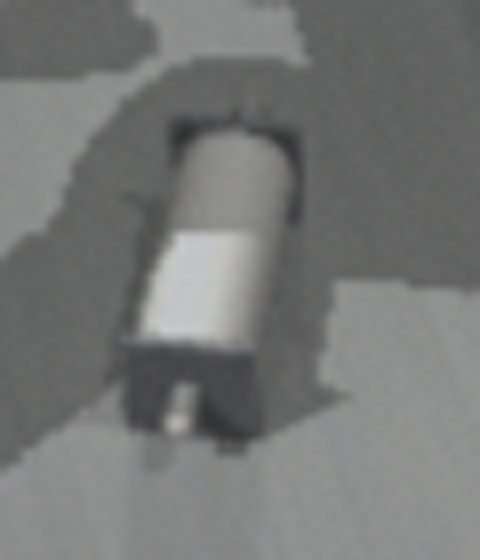

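View pics/c4.png

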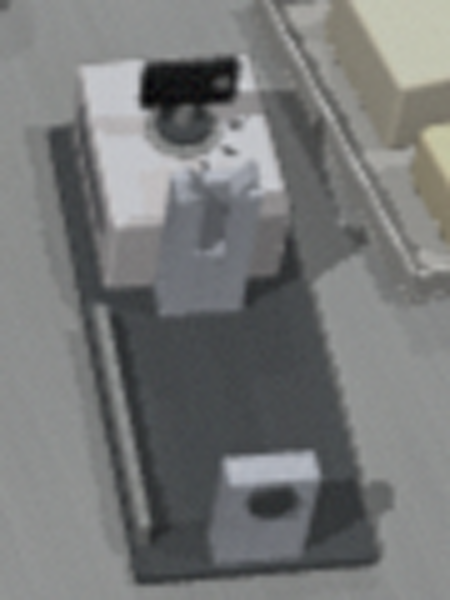

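```bash
cat > fit.py <<'E'
from h import *
from scipy.optimize import least_squares
def W(p,l): 
    c,s=np.cos(p[2]),np.sin(p[2]); l=np.asarray(l,float)
    return np.array([p[0]+c*l[0]-s*l[1],p[1]+s*l[0]+c*l[1],l[2]])
t=lambda x,y:("top",240+(x)/4.7-0.4,115+(y)/4.7-0.4)
s=lambda x,y:("side",350+x/5-.4,180+y/5-.4)
D=[((55,243,72),*t(82,80)),((-55,243,72),*t(48,288)),((55,108,72),*t(340,118)),((-55,108,72),*t(305,330)),
((25,-78,91),*t(707,226)),((25,-96,91),*t(745,230)),((-25,-96,91),*t(733,332)),((-25,-78,91),*t(693,328)),((0,180,131),*t(174,178)),
((-25,-96,91),*s(225,455)),((25,-96,91),*s(320,453)),((-55,243,72),*s(80,65)),((0,180,117),*s(190,85))]
def res(p,M): return np.array([proj(n,W(p,l))-(u,v) for l,n,u,v in M]).ravel()
if __name__=="__main__":
    r=least_squares(res,[570,50,-.1],args=(D,),loss="soft_l1"); print("disp",r.x); print(np.round(r.fun.reshape(-1,2),1).tolist())
    a=lambda x,y:("top",145+x/8-.4,240+y/8-.4); b=lambda x,y:("side",260+x/8-.4,150+y/8-.4)
    for sg in(1,-1):
        R=[((0,103 if sg>0 else -88,27),*a(72,130)),((0,-88 if sg>0 else 103,27),*a(648,367)),
        ((27*sg,-65*sg,54),*a(625,252)),((-27*sg,-65*sg,54),*a(545,405)),((27*sg,65*sg,54),*a(205,92)),((-27*sg,65*sg,54),*a(140,250)),
        ((0,-88 if sg>0 else 103,27),*b(178,432))]
        r=least_squares(res,[400,300,-.4+(0 if sg>0 else np.pi)],args=(R,),loss="soft_l1"); print(sg,r.x,r.cost); print(np.round(r.fun.reshape(-1,2),1).tolist())
E
python3 fit.py
```

```text
disp [ 6.34468432e+02 -5.96168502e+01 -1.79902386e-01]
[[-0.8, -0.2], [-1.7, 1.0], [0.8, 0.5], [0.5, 1.1], [0.3, 0.3], [0.0, 0.7], [-0.7, 0.3], [-0.0, -0.1], [-0.7, -0.7], [2.5, 5.8], [1.4, 4.7], [0.5, -1.0], [0.9, -1.3]]
1 [ 4.05949418e+02  3.27605876e+02 -3.98425112e-01] 7.6874037571135005
[[1.3, -0.2], [2.1, -0.1], [-1.9, -0.1], [-0.8, 2.3], [-0.0, -0.7], [-0.9, 0.9], [2.2, 1.0]]
-1 [408.33756838 328.19022877   2.7427755 ] 22.82821833835944
[[6.8, 1.1], [7.7, 1.2], [-2.1, -1.1], [-1.1, 1.3], [-0.2, -1.7], [-1.2, -0.2], [2.2, 4.2]]
```

```bash
cat > ov.py <<'E'
from fit import *
def box(x0,x1,y0,y1,z0,z1):
    c=[(x,y,z) for x in(x0,x1) for y in(y0,y1) for z in(z0,z1)]
    return [(a,b) for i,a in enumerate(c) for b in c[i+1:] if sum(p!=q for p,q in zip(a,b))==1]
DB=box(-70,70,-102,243,0,12)+box(-55,55,108,243,12,72)+box(-25,25,-96,-78,12,91)+box(-25,25,83,106,12,120)+box(-30,30,174,186,97,131)
def RB(z): return box(-27,27,-65,-60,z-27,z+27)+box(-27,27,60,65,z-27,z+27)+[((0,-88,z),(0,103,z))]+box(-25,25,-60,60,z,z)
def overlay(src,n,items,dst,x0,y0,x1,y1,s):
    im=cv2.resize(cv2.imread(src)[y0:y1,x0:x1],None,fx=s,fy=s,interpolation=cv2.INTER_CUBIC)
    f=lambda p:tuple(int(v) for v in (proj(n,p)+.5-(x0,y0))*s)
    for p,L,col in items:
        for a,b in L: cv2.line(im,f(W(p,a)),f(W(p,b)),col,1)
    cv2.imwrite(dst,im)
E
python3 - <<'E'
from ov import *
import fit
D[9]=((-25,-78,91),)+D[9][1:];D[10]=((25,-78,91),)+D[10][1:]
r=least_squares(res,[634,-60,-.18],args=(D,),loss="soft_l1"); p=r.x; print(p); print(np.round(r.fun.reshape(-1,2),1).tolist())
q=[405.9,327.6,-.398]
overlay("pics/top0.png","top",[(p,DB,(0,255,0))],"pics/o1.png",240,115,410,220,4.7)
overlay("pics/side0.png","side",[(p,DB,(0,255,0))],"pics/o2.png",350,170,440,300,4.5)
overlay("pics/top0.png","top",[(q,RB(27),(0,255,0))],"pics/o3.png",145,240,240,310,8)
overlay("pics/side0.png","side",[(q,RB(27),(0,255,0))],"pics/o4.png",260,150,320,220,8)
E
cd pics; python3 -c "
import cv2,numpy as np
def pad(a,h,w): return cv2.copyMakeBorder(a,0,h-a.shape[0],0,w-a.shape[1],0)
L=[cv2.imread(f'o{i}.png') for i in (1,2,3,4)]
cv2.imwrite('o12.png',cv2.resize(np.hstack([pad(L[1],585,405),pad(L[3],585,480)]),(800,530)))"
```

```text
[ 6.34581080e+02 -6.02200952e+01 -1.78783763e-01]
[[-0.6, -0.1], [-1.5, 1.1], [1.0, 0.5], [0.7, 1.1], [0.6, 0.2], [0.3, 0.6], [-0.4, 0.2], [0.3, -0.2], [-0.5, -0.7], [1.4, 0.6], [0.2, -0.6], [0.5, -0.8], [1.0, -1.2]]
```

View pics/o1.png

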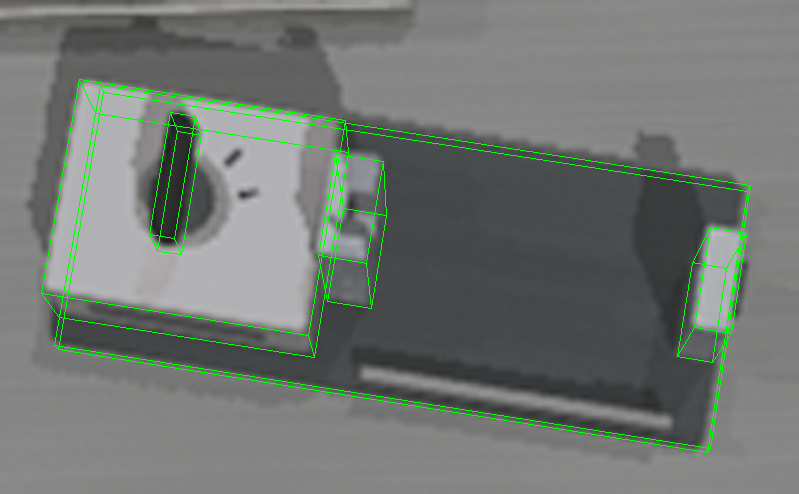

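View pics/o3.png

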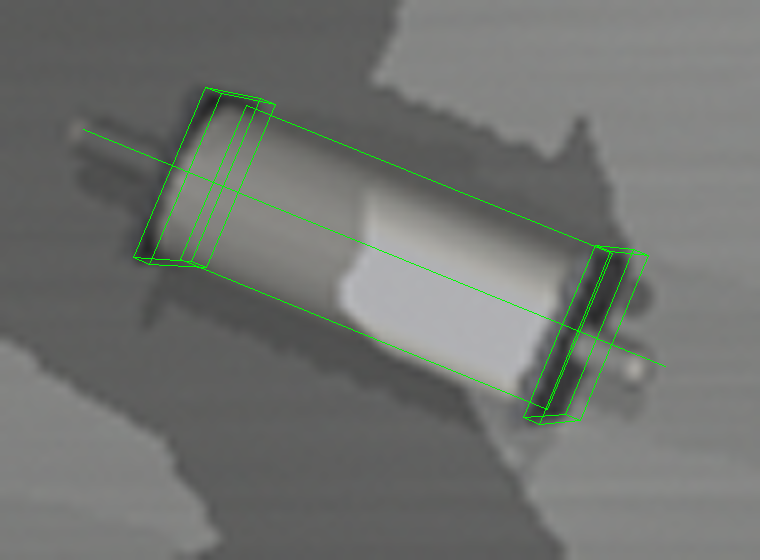

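View pics/o12.png

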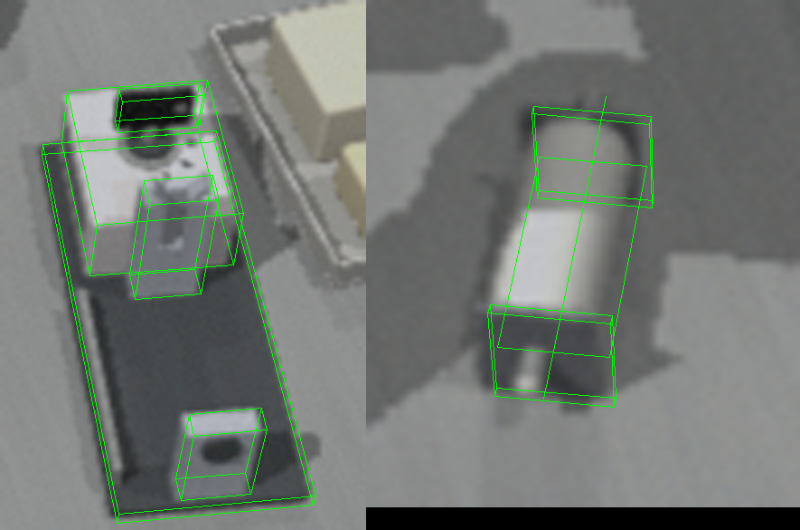

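```bash
python3 - <<'E'
from ov import *
p=[634.6,-60.2,-.179]
a=lambda x,y:("top",145+x/8-.4,240+y/8-.4); b=lambda x,y:("side",260+x/8-.4,150+y/8-.4)
R=[((0,103,27),*a(72,130)),((0,-88,27),*a(650,367)),((27,-65,0),*a(628,258)),((-27,-65,0),*a(565,415)),((27,65,54),*a(192,95)),((-27,65,54),*a(135,255)),((0,-88,27),*b(178,432))]
r=least_squares(res,[405,330,-.4],args=(R,),loss="soft_l1"); q=r.x; print(q); print(np.round(r.fun.reshape(-1,2),1).tolist())
overlay("pics/top0.png","top",[(q,RB(27),(0,255,0))],"pics/o5.png",145,240,240,310,8)
overlay("pics/side0.png","side",[(q,RB(27),(0,255,0))],"pics/o6.png",260,150,320,220,8)
A=cv2.imread("pics/o5.png");B=cv2.imread("pics/o6.png")
cv2.imwrite("pics/o56.png",cv2.resize(np.hstack([A,B]),(800,360)))
for n,u,v,z in (("jar",290,281,90),("spoon",353,260,5),("spoon",411,289,5),("cup",150,176,90)): print(n,ray("top",u,v,z))
E
```

```text
[ 4.05333369e+02  3.31565787e+02 -4.02708575e-01]
[[-0.2, -0.1], [0.2, 0.3], [0.8, 0.0], [0.1, 0.9], [0.0, -0.9], [-2.0, 0.4], [1.6, 0.1]]
jar [379.47850728  92.58206834  90.        ]
spoon [428.07818161 -54.47280267   5.        ]
spoon [ 355.84530891 -192.35630208    5.        ]
cup [626.97930925 414.27807557  90.        ]
```

View pics/o56.png

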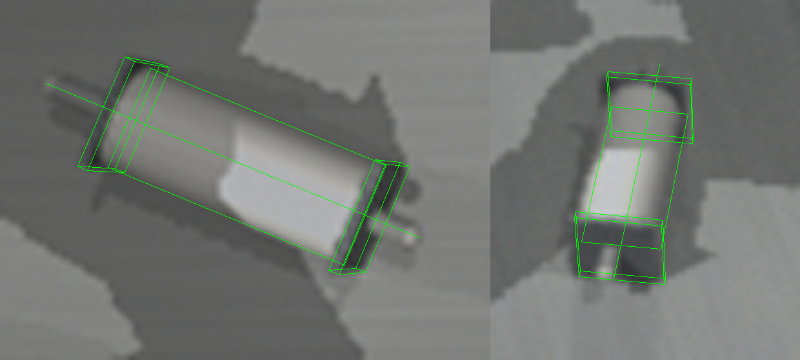

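The overlays fit both objects. The dispenser is at (634.6, -60.2), yaw -10.3°. The roll is at about (404.5, 331.5), yaw -23.1°, with the longer sprung pin on the left at (154,256) pointing to +y. I'll approach above the roll, turning by about -97° in total.

```bash
python3 -m inch '[4,-2.5,0,0,0,-8.5,1, 8,-5,0,0,0,-17,1, 12,-7.5,0,0,0,-25.5,1, 16,-10,0,0,0,-34,1, 20,-13,0,0,0,-42.5,1]'; python3 -m inch '[2,-1.5,0,0,0,-8.5,1, 4,-3,0,0,0,-17,1, 5,-4,0,0,0,-25.5,1, 6,-4.4,-3,0,0,-34,1, 6.3,-4.4,-6,0,0,-42.5,1]'
```

```text
time: 0.6
tool_pos: [343.0, 374.1, 225.8]
tcp_rot: [-3.14, -0.0, 2.12]
contact_force: [1.2, 0.3, -0.1]
grip_width: 91.8
time: 1.1
tool_pos: [407.4, 329.5, 165.5]
tcp_rot: [3.142, -0.002, 1.371]
contact_force: [0.3, 0.1, -0.1]
grip_width: 91.6
```

```bash
python3 -m inch '[-0.2,0.2,-3,0,0,-6,1, -0.3,0.2,-6,0,0,-11.6,1, -0.3,0.2,-7,0,0,-11.6,1, -0.3,0.2,-7,0,0,-11.6,1, -0.3,0.2,-7,0,0,-11.6,1]'; python3 - <<'E'
from ov import *
o=bot.get_obs(); print(o["tool_pos"],o["tcp_rot"])
for n,b in (("top",(145,240,240,310,8)),("side",(250,140,330,230,6))):
    im=bot.capture(n); cv2.imwrite(f"pics/a_{n}.png",im[:,:,::-1]); overlay(f"pics/a_{n}.png",n,[([404.5,331.5,-.403],RB(27)[-5:],(0,255,0))],f"pics/ao_{n}.png",*b)
E
```

```text
time: 1.6
tool_pos: [405.1, 331.9, 96.5]
tcp_rot: [3.141, -0.003, 1.171]
contact_force: [0.1, 0.4, -0.7]
grip_width: 91.9
[405.07905039 331.90840919  96.49156664] [ 3.14064301e+00 -2.78434143e-03  1.17053916e+00]
```

View pics/ao_top.png

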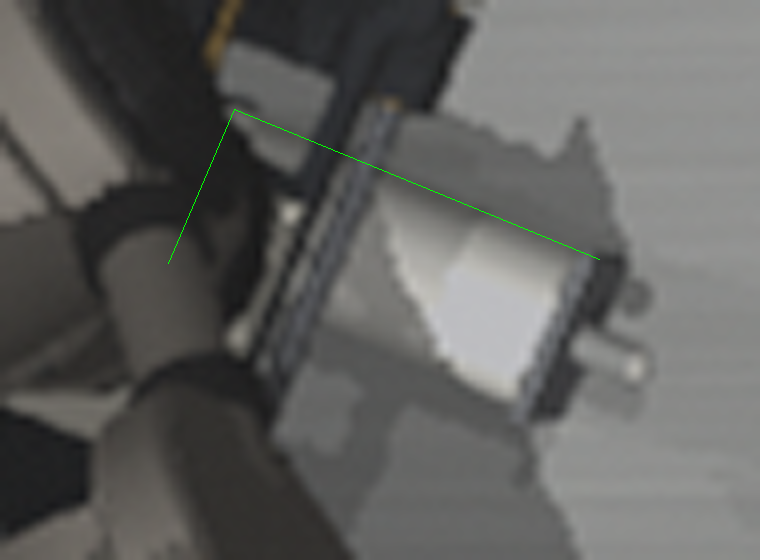

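View pics/ao_side.png

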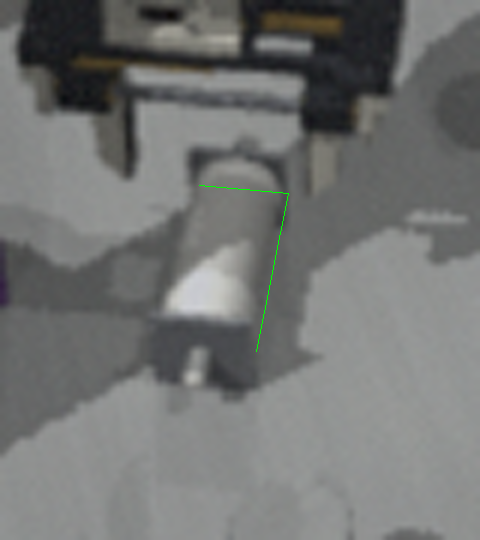

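The fingers straddle the roll evenly, with the plain pin at about (225,286) in the top view. I'll descend, close and lift.

```bash
python3 -m inch '[-0.1,0,-3,0,0,0,1, -0.1,0,-6,0,0,0,1, -0.1,0,-8.6,0,0,0,1, -0.1,0,-8.7,0,0,0,1, -0.1,0,-8.7,0,0,0,1]'; python3 -m inch '[0,0,0,0,0,0,-1,0,0,0,0,0,0,-1,0,0,0,0,0,0,-1,0,0,0,0,0,0,-1,0,0,0,0,0,0,-1]';python3 -m inch '[0,0,0,0,0,0,-1,0,0,0,0,0,0,-1,0,0,1,0,0,0,-1,0,0,3,0,0,0,-1,0,0,5,0,0,0,-1]'
```

```text
time: 2.2
tool_pos: [404.9, 332.4, 11.0]
tcp_rot: [3.139, -0.005, 1.17]
contact_force: [0.3, -0.2, 0.2]
grip_width: 91.9
time: 2.7
tool_pos: [405.0, 332.5, 11.3]
tcp_rot: [3.139, -0.005, 1.17]
contact_force: [-1.4, 0.2, -0.3]
grip_width: 56.5
time: 3.2
tool_pos: [404.6, 332.1, 61.6]
tcp_rot: [3.14, -0.004, 1.17]
contact_force: [0.2, -0.1, -4.3]
grip_width: 49.2
```

```bash
python3 -m inch '[0,0,4,0,0,0,-1, 1.5,-3,8,0,0,3,-1, 4,-7,10,0,0,6,-1, 6.2,-11,10.8,0,0,9,-1, 8.4,-15,10.8,0,0,12.7,-1]';python3 -m inch '[2.2,-4,0,0,0,0,-1,4.4,-8,0,0,0,0,-1,6.6,-12,0,0,0,0,-1,8.8,-16,0,0,0,0,-1,11,-20,0,0,0,0,-1]'
```

```text
time: 3.7
tool_pos: [490.0, 180.5, 171.9]
tcp_rot: [3.136, -0.005, 1.395]
contact_force: [1.0, 0.7, -4.7]
grip_width: 49.4
time: 4.2
tool_pos: [600.2, -21.5, 171.9]
tcp_rot: [3.137, -0.004, 1.395]
contact_force: [1.0, -0.1, -5.0]
grip_width: 49.1
```

```bash
python3 -m inch '[1.6,-2.5,0,0,0,0,-1, 3.2,-5.05,0,0,0,0,-1, 3.2,-5.05,-1.4,0,0,-0.2,-1, 3.2,-5.05,-2.7,0,0,-0.2,-1, 3.2,-5.05,-2.7,0,0,-0.2,-1]'
cat > snap.py <<'E'
import sys
from ov import *
tag=sys.argv[1]; z=15.8
o=bot.get_obs(); t=o["tool_pos"]; yaw=o["tcp_rot"][2]-np.pi/2
print(o["time"],np.round(t,1),np.round(o["tcp_rot"],4),np.round(o["contact_force"],1),np.round(o["moment"],2),round(o["grip_width"],1))
p=np.array([634.6,-60.2,-.179]); R=np.array([[np.cos(p[2]),np.sin(p[2])],[-np.sin(p[2]),np.cos(p[2])]])
print("in disp xy",np.round(R@(t[:2]-p[:2]),1),"axis z",round(t[2]+z,1))
it=[(p,DB,(0,255,0)),([t[0],t[1],yaw],RB(t[2]+z),(0,0,255))] if "-o" in sys.argv else []
for n,b in (("top",(240,115,410,220,4.7)),("side",(345,130,445,300,3.5))):
    im=bot.capture(n); cv2.imwrite(f"pics/{tag}_{n}.png",im[:,:,::-1]); overlay(f"pics/{tag}_{n}.png",n,it,f"pics/{tag}o_{n}.png",*b)
A=cv2.imread(f"pics/{tag}o_top.png");B=cv2.imread(f"pics/{tag}o_side.png");h=max(A.shape[0],B.shape[0])
pad=lambda a:cv2.copyMakeBorder(a,0,h-a.shape[0],0,0,0)
I=np.hstack([pad(A),pad(B)]); f=800/I.shape[1]; cv2.imwrite(f"pics/{tag}.png",cv2.resize(I,None,fx=f,fy=f))
E
python3 snap.py b -o
```

```text
time: 4.7
tool_pos: [630.2, -71.3, 142.1]
tcp_rot: [-3.14, -0.005, 1.392]
contact_force: [-0.2, 0.9, -4.5]
grip_width: 49.2
4.7 [630.2 -71.3 142.1] [-3.1401 -0.0048  1.3915] [-0.2  0.9 -4.5] [-0.13  0.14  0.01] 49.2
in disp xy [ -2.4 -11.7] axis z 157.9
```

```bash
ls pics | tail -3
```

```text
o6.png
side0.png
top0.png
```

View pics/bo_top.png

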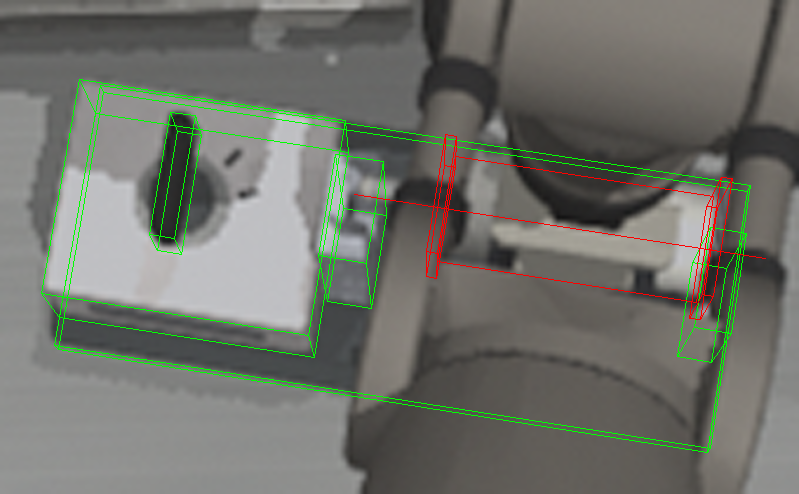

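View pics/bo_side.png

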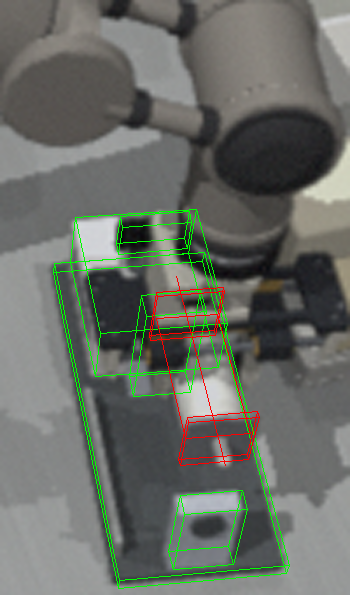

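```bash
python3 - <<'E'
from h import *
crop("pics/b_top.png","pics/bz1.png",305,140,345,185,12)
crop("pics/b_side.png","pics/bz2.png",375,220,435,300,7)
a=cv2.imread("pics/bz1.png");b=cv2.imread("pics/bz2.png");h=560
pad=lambda a:cv2.copyMakeBorder(a,0,h-a.shape[0],0,0,0)
I=np.hstack([pad(a),pad(b)]);f=800/I.shape[1];cv2.imwrite("pics/bz.png",cv2.resize(I,None,fx=f,fy=f));print(I.shape)
p=[634.6,-60.2,-.179]
for q in [(634.6-2.4,-71.6)]: print(proj("top",(630.2+.178*103,-71.3+.984*103,157.9)),proj("side",(630.2-.178*88,-71.3-.984*88,157.9)))
E
```

```text
(560, 900, 3)
[314.90317356 155.9435525 ] [408.95867352 262.59017085]
```

View pics/bz.png

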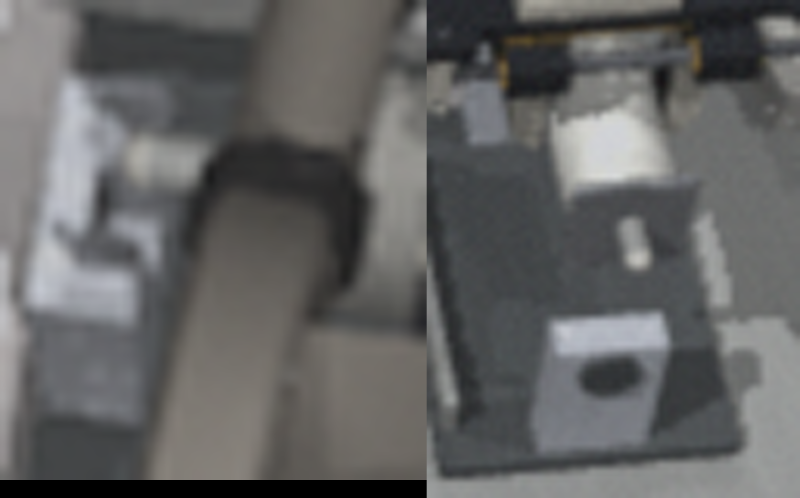

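```bash
python3 -m inch '[0.2,0.1,0,0,0,0,-1,0.2,0,0,0,0,0,-1,0.2,0,0,0,0,0,-1,0.2,0,0,0,0,0,-1,0.2,0,0,0,0,0,-1]'; python3 snap.py d -o; python3 - <<'E'
from ov import *
p=[634.6,-60.2,-.179]
im=cv2.imread("pics/top0.png"); im2=cv2.imread("pics/d_top.png")
L=box(-9,9,83,96,75+45,75+61)+box(-25,25,83,106,120,136)
overlay("pics/top0.png","top",[(p,L,(0,255,0))],"pics/s1.png",300,140,345,185,9)
overlay("pics/d_top.png","top",[],"pics/s2.png",300,140,345,185,9)
cv2.imwrite("pics/s12.png",np.hstack([cv2.imread("pics/s1.png"),cv2.imread("pics/s2.png")])[:, :800])
E
```

```text
time: 5.3
tool_pos: [633.7, -71.2, 144.7]
tcp_rot: [3.138, -0.005, 1.392]
contact_force: [-0.3, -0.5, -4.4]
grip_width: 49.3
5.3 [633.7 -71.2 144.7] [ 3.1382 -0.0045  1.3923] [-0.3 -0.5 -4.4] [-0.08  0.1  -0.05] 49.3
in disp xy [  1.1 -11. ] axis z 160.5
```

View pics/s12.png

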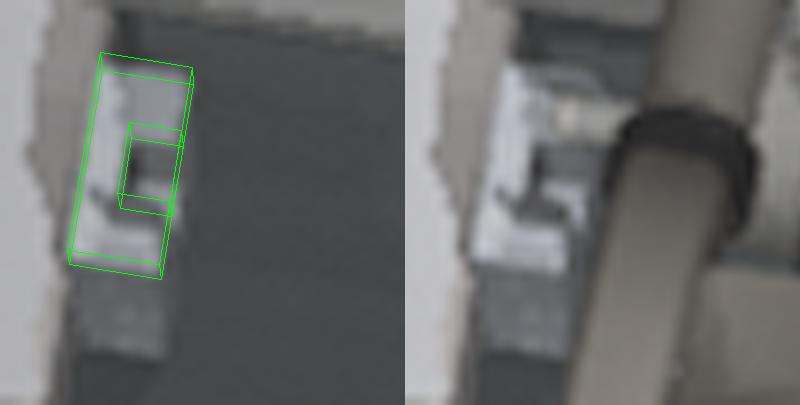

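```bash
python3 - <<'E'
from ov import *
o=bot.get_obs(); t=o["tool_pos"]; p=[634.6,-60.2,-.179]; q=[t[0],t[1],o["tcp_rot"][2]-np.pi/2]
L=box(-25,25,-96,-78,12,91)
overlay("pics/d_side.png","side",[(p,L,(0,255,0)),(q,[((0,-88,160.5),(0,-65,160.5))]+box(-27,27,-65,-65,133.5,187.5),(0,0,255))],"pics/s1.png",380,235,430,305,8)
overlay("pics/d_side.png","side",[],"pics/s2.png",380,235,430,305,8)
cv2.imwrite("pics/s12.png",np.hstack([cv2.imread("pics/s1.png"),cv2.imread("pics/s2.png")])[:, :800])
E
```

```text
(no output)
```

View pics/s12.png

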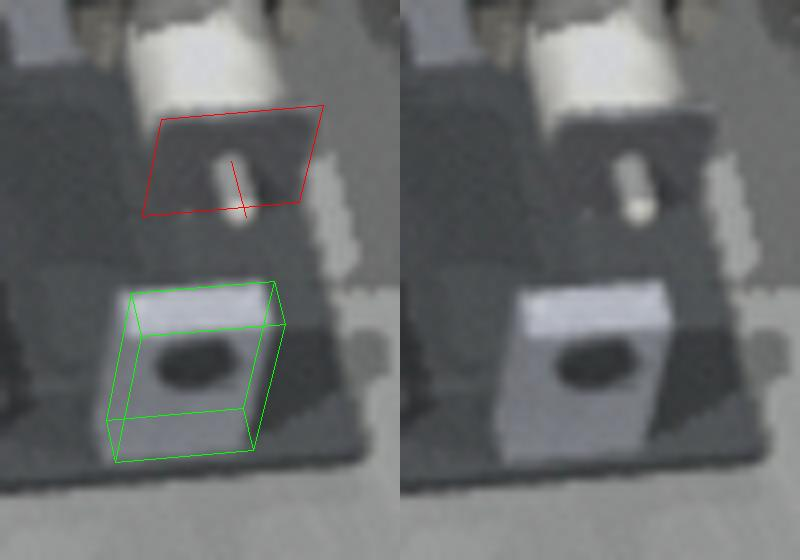

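```bash
python3 -m inch '[-0.4,0,0,0,0,0.3,-1,-0.4,0,-0.6,0,0,0.3,-1,-0.4,0,-1.2,0,0,0.3,-1,-0.4,0,-1.8,0,0,0.3,-1,-0.4,0,-1.8,0,0,0.3,-1]'; python3 snap.py e; python3 - <<'E'
from h import *
crop("pics/e_top.png","pics/s1.png",300,140,345,185,9);crop("pics/e_side.png","pics/s2.png",380,235,430,305,8)
a=cv2.imread("pics/s1.png");b=cv2.imread("pics/s2.png");a=cv2.copyMakeBorder(a,0,155,0,0,0);cv2.imwrite("pics/s12.png",np.hstack([a,b])[:,:800])
E
```

```text
time: 5.9
tool_pos: [628.9, -71.0, 125.1]
tcp_rot: [3.141, -0.005, 1.397]
contact_force: [0.3, -0.0, -4.2]
grip_width: 49.0
5.9 [628.9 -71.  125.1] [ 3.141  -0.0047  1.3974] [ 0.3 -0.  -4.2] [-0.09  0.07  0.04] 49.0
in disp xy [ -3.7 -11.7] axis z 140.9
```

View pics/s12.png

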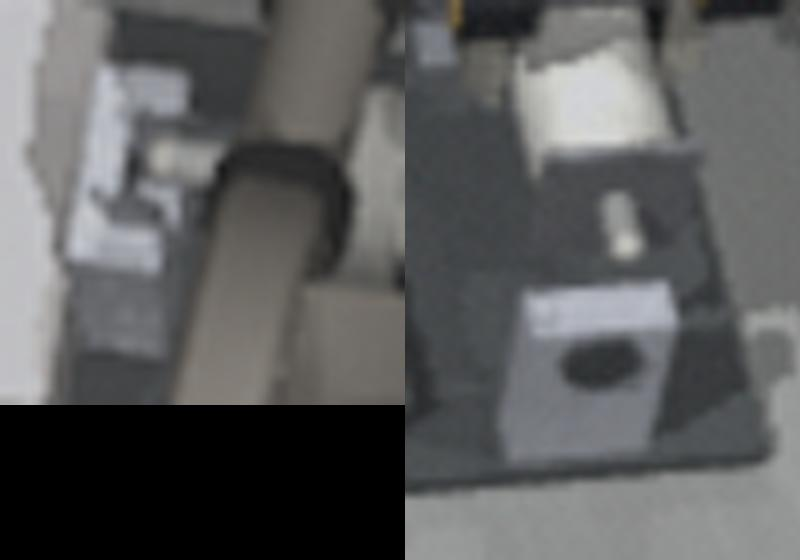

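```bash
python3 -m inch '[-0.1,0,0,0,0,-0.5,-1,-0.1,0,-0.6,0,0,-0.5,-1,-0.1,0,-1.2,0,0,-0.5,-1,-0.1,0,-1.8,0,0,-0.5,-1,-0.1,0,-1.8,0,0,-0.5,-1]'; python3 snap.py f; python3 - <<'E'
from h import *
crop("pics/f_top.png","pics/s1.png",300,140,345,185,9);crop("pics/f_side.png","pics/s2.png",380,235,430,305,8)
a=cv2.imread("pics/s1.png");b=cv2.imread("pics/s2.png");a=cv2.copyMakeBorder(a,0,155,0,0,0);cv2.imwrite("pics/s12.png",np.hstack([a,b])[:,:800])
E
```

```text
time: 6.5
tool_pos: [627.8, -71.0, 106.8]
tcp_rot: [3.141, -0.005, 1.389]
contact_force: [0.4, -0.9, -4.3]
grip_width: 49.4
6.5 [627.8 -71.  106.8] [ 3.1415 -0.0047  1.3887] [ 0.4 -0.9 -4.3] [-0.14  0.06 -0.02] 49.4
in disp xy [ -4.8 -11.8] axis z 122.6
```

View pics/s12.png

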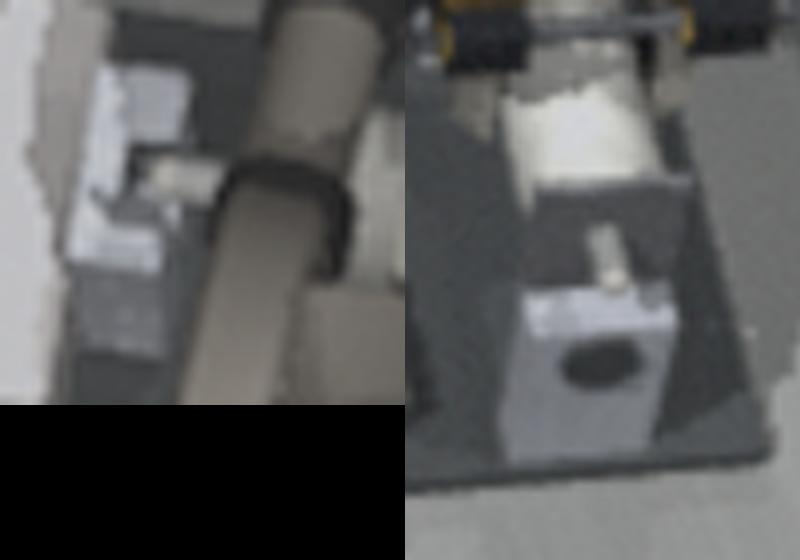

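```bash
python3 -m inch '[0,0,-0.5,0,0,-0.2,-1,0,0,-1,0,0,-0.2,-1,0,0,-1.5,0,0,-0.2,-1,0,0,-1.5,0,0,-0.2,-1,0,0,-1.5,0,0,-0.2,-1]'; python3 -m inch '[0.07,0.4,0,0,0,0,-1,0.14,0.8,0,0,0,0,-1,0.21,1.2,0,0,0,0,-1,0.26,1.5,0,0,0,0,-1,0.26,1.5,0,0,0,0,-1]';python3 snap.py g; python3 - <<'E'
from h import *
crop("pics/g_top.png","pics/s1.png",300,140,345,185,9);crop("pics/g_side.png","pics/s2.png",380,235,430,305,8)
a=cv2.imread("pics/s1.png");b=cv2.imread("pics/s2.png");a=cv2.copyMakeBorder(a,0,155,0,0,0);cv2.imwrite("pics/s12.png",np.hstack([a,b])[:,:800])
E
```

```text
time: 7.1
tool_pos: [628.5, -71.0, 92.9]
tcp_rot: [3.14, -0.005, 1.385]
contact_force: [0.6, 1.8, -2.7]
grip_width: 49.7
time: 7.6
tool_pos: [631.1, -56.0, 92.8]
tcp_rot: [3.14, -0.004, 1.386]
contact_force: [-0.9, -3.4, -5.4]
grip_width: 49.2
7.6 [631.1 -56.   92.8] [ 3.1398 -0.004   1.3858] [-0.9 -3.4 -5.4] [-0.76  0.12 -0.02] 49.2
in disp xy [-4.2  3.5] axis z 108.6
```

View pics/s12.png

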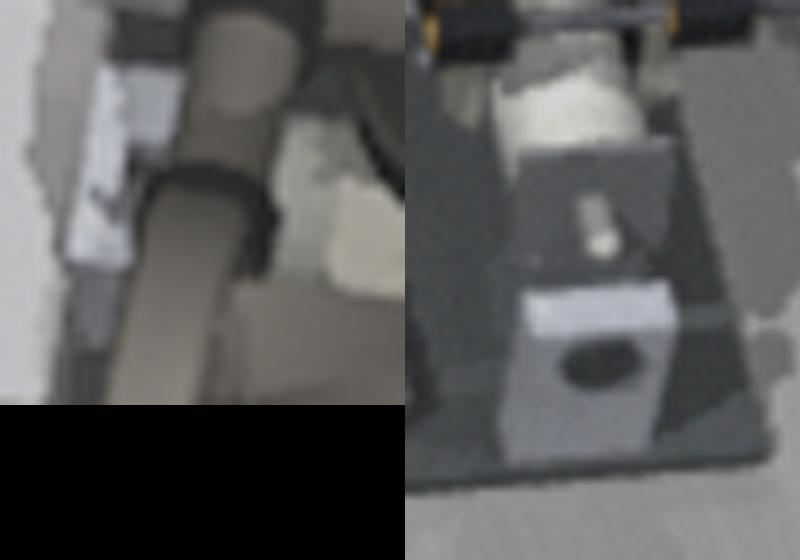

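```bash
python3 -m inch '[0.07,0.4,0,0,0,0,-1,0.14,0.8,0,0,0,0,-1,0.19,1.06,0,0,0,0,-1,0.19,1.06,0,0,0,0,-1,0.19,1.06,0,0,0,0,-1]';python3 snap.py i -o; python3 - <<'E'
from h import *
crop("pics/i_top.png","pics/s1.png",300,140,345,185,9);crop("pics/i_side.png","pics/s2.png",380,235,430,305,8)
a=cv2.imread("pics/s1.png");b=cv2.imread("pics/s2.png");a=cv2.copyMakeBorder(a,0,155,0,0,0);cv2.imwrite("pics/s12.png",np.hstack([a,b])[:,:800])
E
```

```text
time: 8.2
tool_pos: [632.8, -45.7, 92.7]
tcp_rot: [3.14, -0.004, 1.386]
contact_force: [-1.5, -4.9, -5.4]
grip_width: 49.1
8.2 [632.8 -45.7  92.7] [ 3.1402 -0.0038  1.3858] [-1.5 -4.9 -5.4] [-1.13  0.28  0.02] 49.1
in disp xy [-4.4 13.9] axis z 108.5
```

View pics/s12.png

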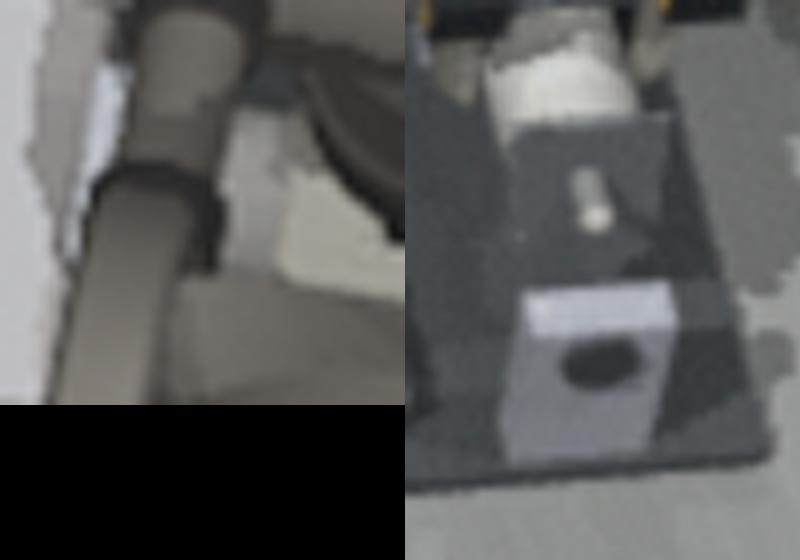

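```bash
python3 - <<'E'
from ov import *
p=[634.6,-60.2,-.179]
print(((proj("side",W(p,(0,-74,108.5)))+.5-(380,235))*8)+(405,0))
for l in [(-25,-96,91),(25,-96,91),(-25,-78,91),(25,-78,91)]: print(l,((proj("side",W(p,l))+.5-(380,235))*8)+(405,0))
E
python3 - <<'E'
from h import *
crop("pics/i_side.png","pics/s3.png",390,255,425,300,14)
E
```

```text
[612.36792565 248.19162672]
(-25, -96, 91) [546.95099928 336.4648538 ]
(25, -96, 91) [690.57111323 324.06791278]
(-25, -78, 91) [536.76720108 293.3315409 ]
(25, -78, 91) [679.3549197 281.1468528]
```

View pics/s3.png

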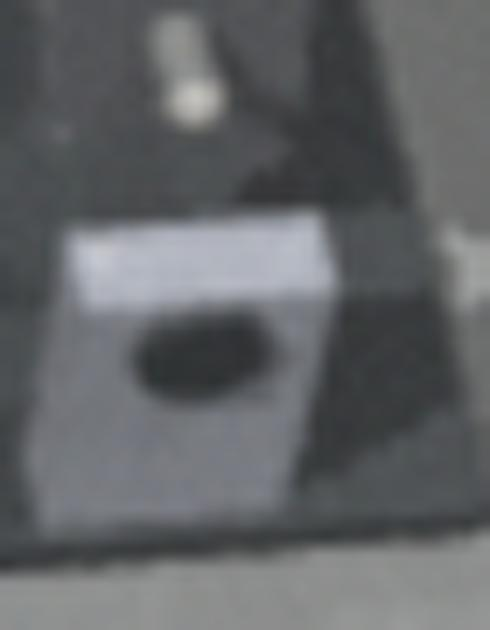

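```bash
python3 - <<'E'
from ov import *
o=bot.get_obs(); t=o["tool_pos"]; q=[t[0],t[1],o["tcp_rot"][2]-np.pi/2]
z=t[2]+15.8
L=box(-27,27,-65,-60,z-27,z+27)+[((0,-88,z),(0,-65,z))]
overlay("pics/i_side.png","side",[(q,L,(0,0,255))],"pics/s1.png",380,225,430,295,8)
overlay("pics/i_side.png","side",[],"pics/s2.png",380,225,430,295,8)
cv2.imwrite("pics/s12.png",np.hstack([cv2.imread("pics/s1.png"),cv2.imread("pics/s2.png")])[:, :800])
E
```

```text
(no output)
```

View pics/s12.png

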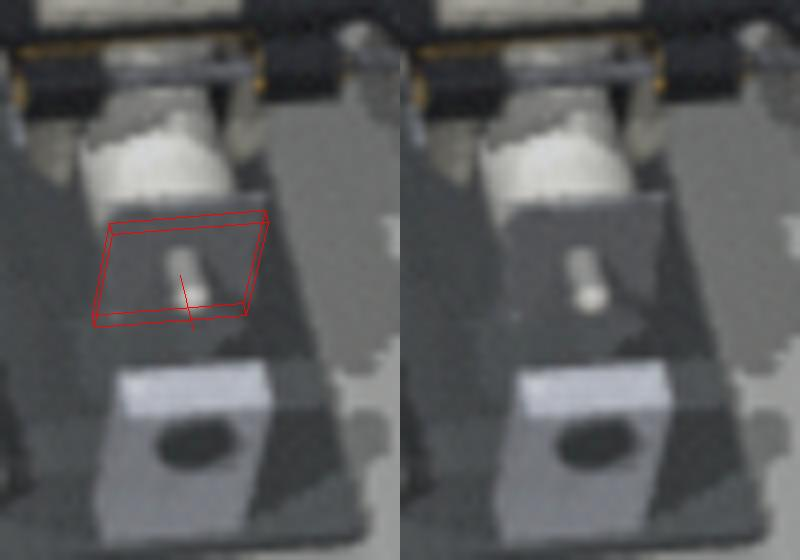

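```bash
python3 - <<'E'
from ov import *
for n,x,y,yaw,z,b in [("d",633.7,-71.2,1.3923,160.5,(238,210)),("e",628.9,-71,1.3974,140.9,(222,243)),("f",627.8,-71,1.3887,122.6,(210,280)),("g",631.1,-56,1.3858,108.6,(197,240)),("i",632.8,-45.7,1.3858,108.5,(192,218))]:
    q=[x,y,yaw-np.pi/2]
    print(n,np.round((proj("side",W(q,(0,-88,z)))+.5-(380,235))*8,0),b, "dz10",np.round((proj("side",W(q,(0,-88,z+10)))-proj("side",W(q,(0,-88,z))))*8,1),"dy10",np.round((proj("side",W(q,(0,-78,z)))-proj("side",W(q,(0,-88,z))))*8,1))
E
```

```text
d [247. 217.] (238, 210) dz10 [  4.2 -18. ] dy10 [ -6.3 -24.4]
e [226. 255.] (222, 243) dz10 [  4.  -17.6] dy10 [ -6.4 -24.3]
f [214. 287.] (210, 280) dz10 [  3.9 -17.2] dy10 [ -6.  -24.3]
g [200. 274.] (197, 240) dz10 [  3.8 -17.1] dy10 [ -5.8 -23.9]
i [193. 249.] (192, 218) dz10 [  3.7 -17.1] dy10 [ -5.7 -23.7]
```

```bash
python3 - <<'E'
from ov import *
o=bot.get_obs(); t=o["tool_pos"]; yaw=o["tcp_rot"][2]-np.pi/2; zc=t[2]+15.8
def f3(l,th,dy=0):
    # tilt about roll x: plain end (-y) up by th
    x,y,z=l; y2=y*np.cos(th)+z*np.sin(th)+dy; z2=-y*np.sin(th)+z*np.cos(th)
    return W([t[0],t[1],yaw],(x,y2,z2+zc))
L=box(-27,27,-65,-60,-27,27)+[((0,-88,0),(0,-65,0))]+box(-25,25,-60,60,0,0)
out=[]
for th,dy in ((.15,0),(0,10)):
    im=cv2.resize(cv2.imread("pics/i_side.png")[215:285,380:430],None,fx=8,fy=8,interpolation=cv2.INTER_CUBIC)
    g=lambda p:tuple(int(v) for v in (proj("side",p)+.5-(380,215))*8)
    for a,b in L: cv2.line(im,g(f3(a,th,dy)),g(f3(b,th,dy)),(0,0,255),1)
    out.append(im)
cv2.imwrite("pics/s12.png",np.hstack(out))
E
```

```text
(no output)
```

View pics/s12.png

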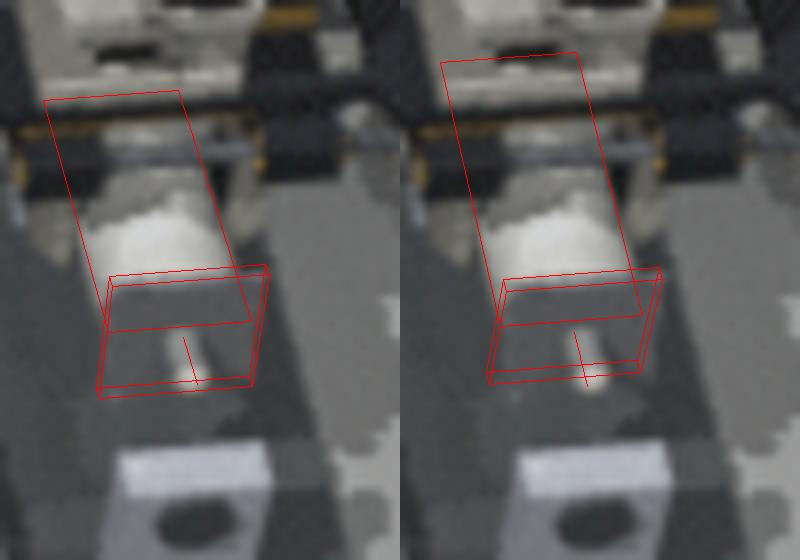

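View pics/i_side.png

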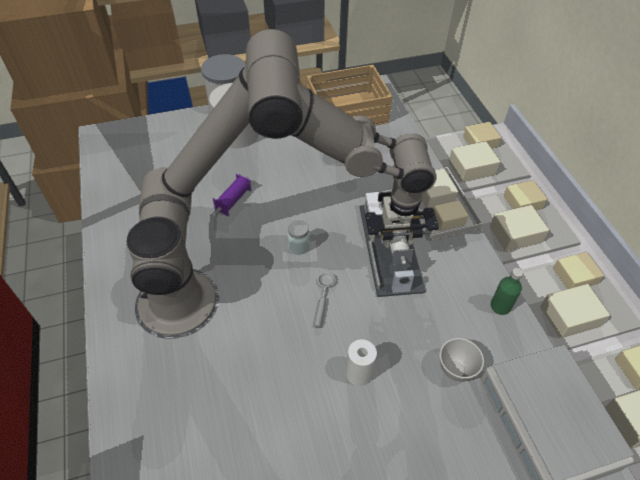

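The side view shows the plain end tilted up by about 6 to 8°: plain tip at (404,262), about 3 px above the model. The near end plate must have brushed the blind post on the way down. At that point the axial force matched the spring law, so the shift was about 14 mm. I'll keep lowering so the slot floor levels the roll.

```bash
python3 -m inch '[0,-0.1,-0.4,0,0,0,-1,0,-0.1,-0.8,0,0,0,-1,0,-0.1,-1.2,0,0,0,-1,0,-0.1,-1.6,0,0,0,-1,0,-0.1,-1.6,0,0,0,-1]'; python3 snap.py j;python3 - <<'E'
from h import *
crop("pics/j_side.png","pics/s3.png",375,215,435,305,6.5)
E
```

```text
time: 8.8
tool_pos: [632.5, -46.8, 75.9]
tcp_rot: [3.141, -0.004, 1.385]
contact_force: [-1.3, -4.4, -4.8]
grip_width: 49.1
8.8 [632.5 -46.8  75.9] [ 3.1411 -0.0039  1.3854] [-1.3 -4.4 -4.8] [-0.89  0.25 -0.01] 49.1
in disp xy [-4.4 12.8] axis z 91.7
```

View pics/s3.png

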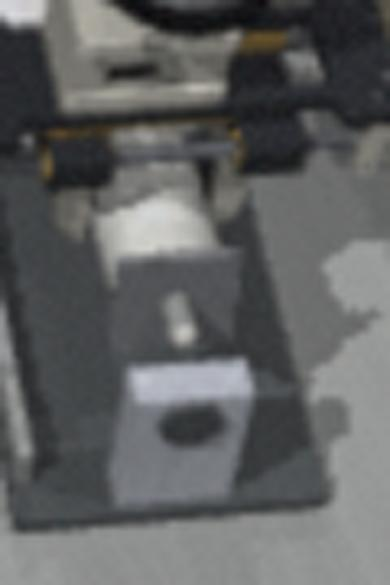

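```bash
python3 -m inch '[0.02,0.12,-0.3,0,0,0,-1,0.02,0.12,-0.6,0,0,0,-1,0.02,0.12,-0.9,0,0,0,-1,0.02,0.12,-0.9,0,0,0,-1,0.02,0.12,-0.9,0,0,0,-1]'; python3 snap.py k;python3 - <<'E'
from h import *
crop("pics/k_side.png","pics/s3.png",375,215,435,305,6.5)
E
```

```text
time: 9.4
tool_pos: [632.8, -45.7, 67.5]
tcp_rot: [3.141, -0.004, 1.386]
contact_force: [-0.4, -4.1, -1.5]
grip_width: 49.3
9.4 [632.8 -45.7  67.5] [ 3.1407 -0.0038  1.3857] [-0.4 -4.1 -1.5] [-0.66  0.2   0.  ] 49.3
in disp xy [-4.3 14. ] axis z 83.3
```

View pics/s3.png

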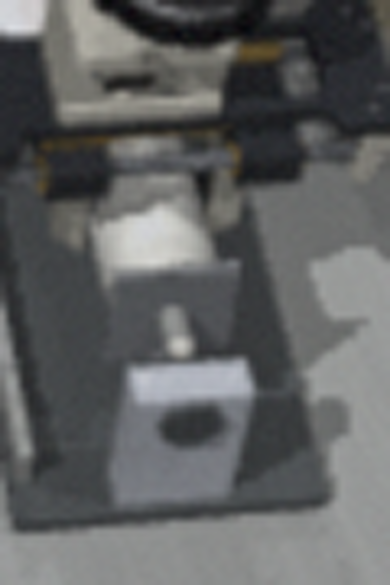

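Contact with the slot floor shows as Fz rising by 3 N, as predicted. I'll continue down so the roll levels.

```bash
python3 -m inch '[0,0,-0.2,0,0,0,-1,0,0,-0.4,0,0,0,-1,0,0,-0.6,0,0,0,-1,0,0,-0.75,0,0,0,-1,0,0,-0.75,0,0,0,-1]'; python3 snap.py l;python3 - <<'E'
from ov import *
o=bot.get_obs(); t=o["tool_pos"]; yaw=o["tcp_rot"][2]-np.pi/2; zc=t[2]+15.8
L=box(-27,27,-65,-60,zc-27,zc+27)+[((0,-88,zc),(0,-65,zc))]
overlay("pics/l_side.png","side",[],"pics/s1.png",375,215,435,305,6.5)
overlay("pics/l_side.png","side",[([t[0],t[1],yaw],L,(0,0,255))],"pics/s2.png",375,215,435,305,6.5)
cv2.imwrite("pics/s12.png",np.hstack([cv2.imread("pics/s1.png"),cv2.imread("pics/s2.png")]))
E
```

```text
time: 10.0
tool_pos: [632.9, -45.8, 59.8]
tcp_rot: [3.141, -0.004, 1.385]
contact_force: [-0.7, -4.6, -1.2]
grip_width: 49.1
10.0 [632.9 -45.8  59.8] [ 3.1407 -0.0038  1.3854] [-0.7 -4.6 -1.2] [-0.69  0.1  -0.04] 49.1
in disp xy [-4.3 13.9] axis z 75.6
```

View pics/s12.png

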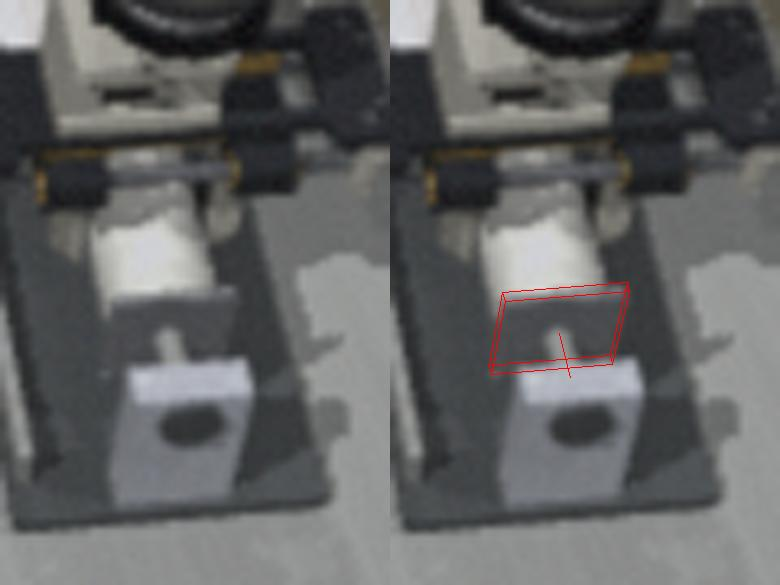

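```bash
python3 -m inch '[-0.04,-0.2,0.05,0,0,0,-1,-0.07,-0.4,0.05,0,0,0,-1,-0.11,-0.6,0.05,0,0,0,-1,-0.14,-0.8,0.05,0,0,0,-1,-0.14,-0.8,0.05,0,0,0,-1]'; python3 snap.py m;python3 - <<'E'
from ov import *
overlay("pics/m_side.png","side",[],"pics/s1.png",375,215,435,305,6.5)
E
```

```text
time: 10.6
tool_pos: [631.3, -54.0, 60.4]
tcp_rot: [3.141, -0.004, 1.385]
contact_force: [-0.2, -4.4, -2.2]
grip_width: 49.2
10.6 [631.3 -54.   60.4] [ 3.1409 -0.0038  1.3853] [-0.2 -4.4 -2.2] [-0.59  0.14  0.01] 49.2
in disp xy [-4.3  5.6] axis z 76.2
```

View pics/s1.png

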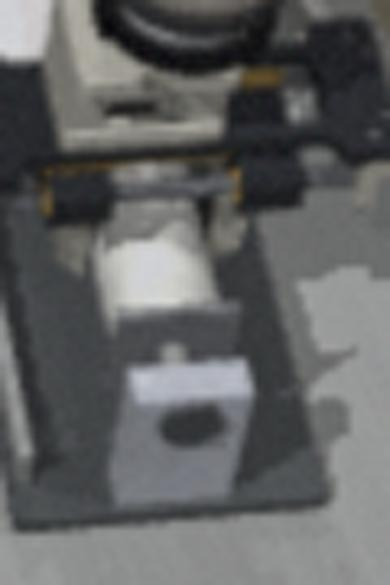

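```bash
python3 -m inch '[-0.03,-0.15,0,0,0,0,-1,-0.05,-0.3,0,0,0,0,-1,-0.08,-0.45,0,0,0,0,-1,-0.1,-0.6,0,0,0,0,-1,-0.1,-0.6,0,0,0,0,-1]'; python3 snap.py n;python3 - <<'E'
from ov import *
overlay("pics/n_side.png","side",[],"pics/s1.png",375,215,435,305,6.5)
E
```

```text
time: 11.2
tool_pos: [630.7, -57.8, 60.4]
tcp_rot: [3.141, -0.007, 1.386]
contact_force: [0.7, 5.7, -3.0]
grip_width: 49.0
11.2 [630.7 -57.8  60.4] [ 3.1408 -0.0068  1.3855] [ 0.7  5.7 -3. ] [ 0.93 -0.2  -0.02] 49.0
in disp xy [-4.3  1.7] axis z 76.2
```

View pics/s1.png

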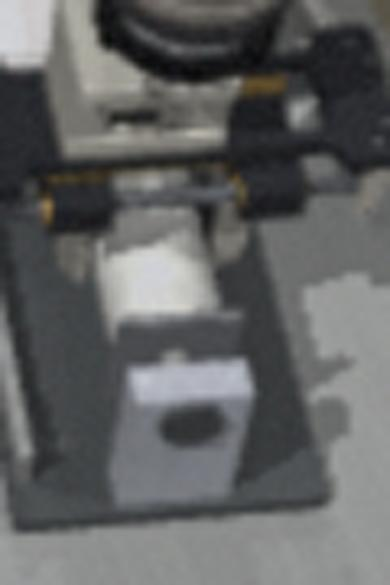

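```bash
python3 - <<'E'
from ov import *
p=[634.6-1.62*2.4,-60.2,-.179]
L=lambda s:box(-27,27,-65+s,-60+s,48,102)+[((0,-88+s,75),(0,-65+s,75))]
P=box(-25,25,-96,-78,12,91)
for i,s in enumerate((0,10)): overlay("pics/n_side.png","side",[(p,P,(0,255,0)),(p,L(s),(0,0,255))],f"pics/s{i}.png",375,215,435,305,6.5)
cv2.imwrite("pics/s12.png",np.hstack([cv2.imread("pics/s0.png"),cv2.imread("pics/s1.png")]))
E
```

```text
(no output)
```

View pics/s12.png

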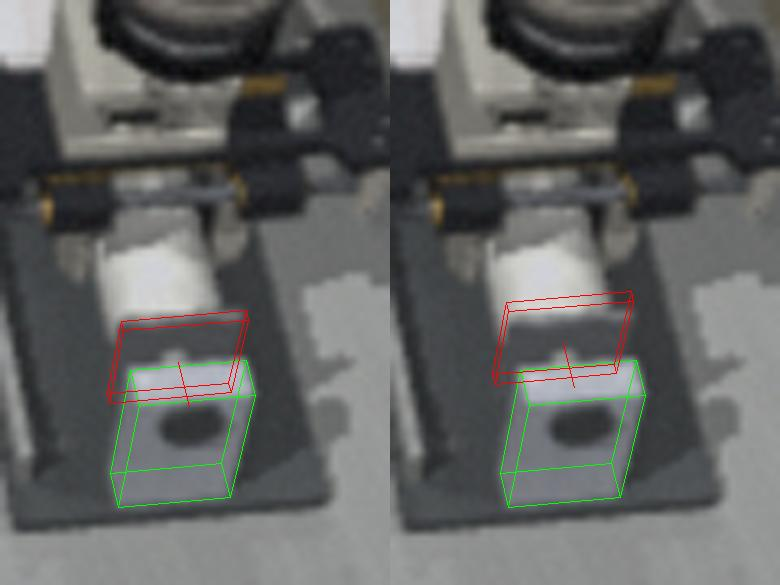

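The plate edge matches the seated model, with its top edge at about (120,325) to (243,313) in the crop, and the axial force shows the end wall was reached. Releasing.

```bash
python3 -m inch '[0,0.1,0,0,0,0,-1,0,0.1,0,0,0,0,0.2,0,0.1,0,0,0,0,0.4,0,0.1,0,0,0,0,0.6,0,0.1,0,0,0,0,0.6]'; python3 -m inch '[0,0,0,0,0,0,0.6,0,0,0,0,0,0,0.6,0,0,1,0,0,0,0.6,0,0,3,0,0,0,0.6,0,0,6,0,0,0,0.6]';  python3 -m inch '[0,0,4,0,0,0,0.6,0,0,8,0,0,0,0.6,-2,-2,11,0,0,0,0.6,-6,-3,12,0,0,0,0.6,-10,-4,12,0,0,0,0.6]'; python3 snap.py q; python3 - <<'E'
from ov import *
p=[634.6-1.62*2.4,-60.2,-.179]
L=box(-27,27,-65,-60,48,102)+box(-27,27,60,65,48,102)+[((0,-88,75),(0,96,75))]
overlay("pics/q_side.png","side",[(p,L,(0,0,255))],"pics/s1.png",355,190,435,300,5)
overlay("pics/q_side.png","side",[],"pics/s0.png",355,190,435,300,5)
cv2.imwrite("pics/s12.png",np.hstack([cv2.imread("pics/s0.png"),cv2.imread("pics/s1.png")]))
E
```

```text
time: 11.8
tool_pos: [630.7, -56.8, 60.6]
tcp_rot: [3.14, -0.007, 1.386]
contact_force: [0.6, -0.5, -0.6]
grip_width: 71.6
time: 12.3
tool_pos: [629.8, -56.6, 120.4]
tcp_rot: [-3.14, -0.007, 1.386]
contact_force: [0.0, 0.1, 0.7]
grip_width: 73.7
time: 12.8
tool_pos: [529.6, -97.3, 243.1]
tcp_rot: [3.139, -0.006, 1.386]
contact_force: [-1.0, -0.5, 0.7]
grip_width: 73.2
12.8 [529.6 -97.3 243.1] [ 3.1386 -0.0059  1.3858] [-1.  -0.5  0.7] [-0.08  0.12  0.  ] 73.2
in disp xy [-96.7 -55.2] axis z 258.9
```

View pics/s12.png

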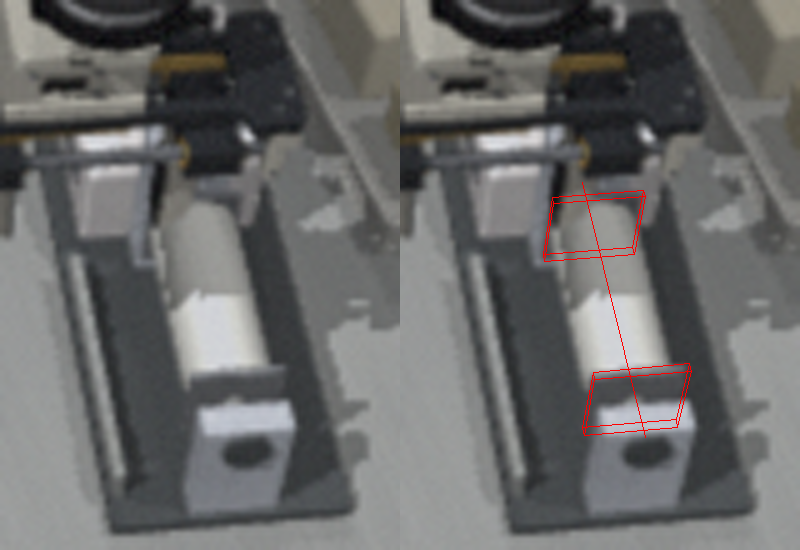

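View pics/qo_top.png

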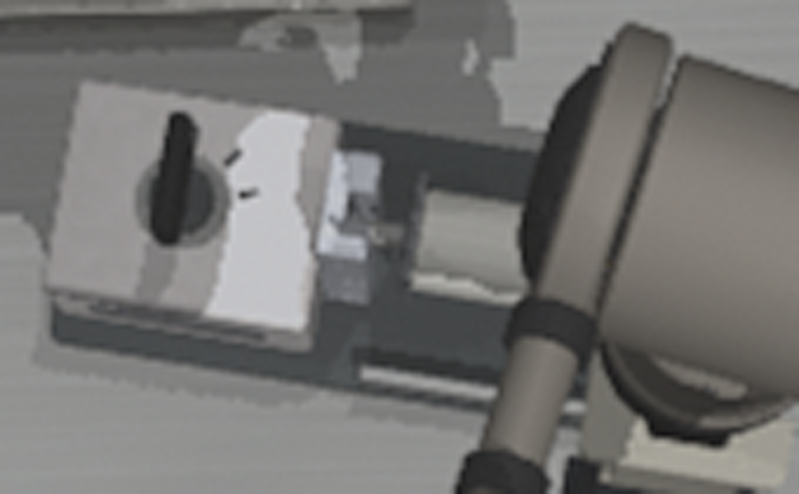

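Released and retracted. The roll looks seated: sprung pin in the slot at about (324,165) top view, plate edge on the model in the side view. Now to above the key, turning the tool +90°.

```bash
python3 -m inch '[3,4.5,0,0,0,8.5,0.6,6,9,0,0,0,17,0.4,9,13.5,0,0,0,25.5,0.2,11,18,0,0,0,34,0,13.3,21.5,0,0,0,42.5,0]';python3 -m inch '[0,0,0,0,0,8.5,0,0,0,0,0,0,17,0,0,0,-2,0,0,25.5,0,0,0,-5,0,0,34,0,0,0,-6,0,0,42.5,0]'
```

```text
time: 13.4
tool_pos: [659.0, 120.0, 242.2]
tcp_rot: [-3.138, -0.006, 2.132]
contact_force: [1.5, -0.2, 0.3]
grip_width: 47.8
time: 13.9
tool_pos: [658.1, 120.4, 179.4]
tcp_rot: [-3.137, -0.01, 2.88]
contact_force: [-0.2, 0.1, -0.6]
grip_width: 45.7
```

```bash
python3 -m inch '[0.4,-0.3,-1,0,0,4.6,0,0.4,-0.3,-2.7,0,0,4.6,0,0.4,-0.3,-2.7,0,0,4.6,0,0.4,-0.3,-2.7,0,0,4.6,0,0.4,-0.3,-2.7,0,0,4.6,0]';python3 snap.py r; python3 - <<'E'
from h import *
crop("pics/r_side.png","pics/s1.png",350,160,430,240,9)
E
```

```text
time: 14.4
tool_pos: [662.8, 117.7, 153.6]
tcp_rot: [-3.137, -0.008, 2.96]
contact_force: [0.0, -0.1, -0.3]
grip_width: 45.9
14.4 [662.8 117.7 153.6] [-3.1374 -0.008   2.9604] [ 0.  -0.1 -0.3] [-0.01  0.03 -0.04] 45.9
in disp xy [ -3.9 180. ] axis z 169.4
```

View pics/s1.png

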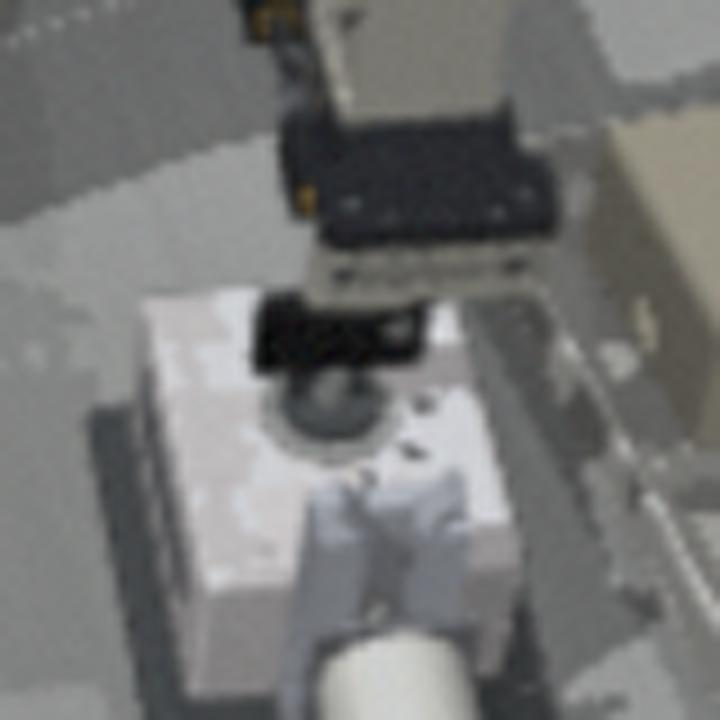

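View pics/ro_top.png

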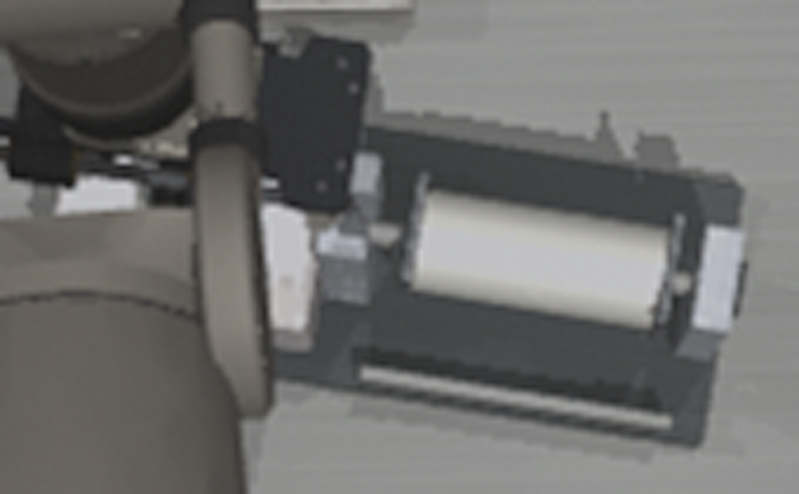

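```bash
python3 - <<'E'
from ov import *
p=[634.6,-60.2,-.179]
o=bot.get_obs();t=o["tool_pos"]
f=lambda q:(proj("side",q)+.5-(350,160))*9
print("tcp",f(t),"at z131",f([t[0],t[1],131]),"key model",f(W(p,(0,180,131))),f(W(p,(-30,174,131))),f(W(p,(30,174,131))),f(W(p,(-30,174,97))),f(W(p,(30,174,97))))
q=[634.6,-60.2,-.179]
L=box(-27,27,-65,-60,48,102)+box(-27,27,60,65,48,102)+[((0,-88,75),(0,96,75))]
overlay("pics/r_top.png","top",[(q,L,(0,0,255))],"pics/s2.png",310,140,410,210,8)
E
```

```text
tcp [351.44589487 248.12976378] at z131 [344.26926445 295.35647382] key model [356.2391552  294.34656634] [270.36672591 314.06551691] [448.54330036 301.02046563] [260.99795096 383.16423407] [436.37447112 370.11549441]
```

View pics/s2.png

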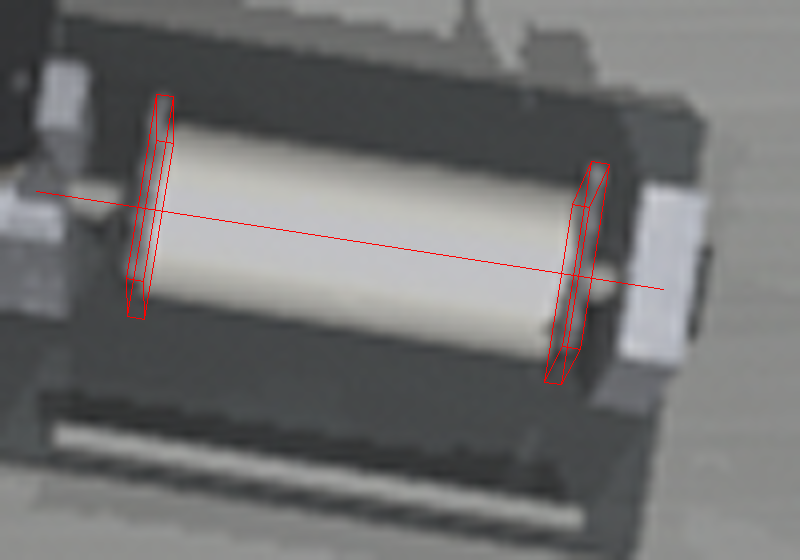

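```bash
python3 -m inch '[0,0,-1.5,0,0,0,0,0,0,-3,0,0,0,0,0,0,-4.5,0,0,0,0,0,0,-5.3,0,0,0,0,0,0,-5.3,0,0,0,0]';python3 -m inch '[0,0,0,0,0,0,-0.4,0,0,0,0,0,0,-0.6,0,0,0,0,0,0,-0.6,0,0,0,0,0,0,-0.7,0,0,0,0,0,0,-0.7]'; python3 snap.py t; python3 - <<'E'
from h import *
crop("pics/t_side.png","pics/s1.png",350,150,430,230,9)
E
```

```text
time: 15.0
tool_pos: [662.2, 117.6, 99.8]
tcp_rot: [-3.137, -0.01, 2.96]
contact_force: [-0.8, 0.7, -0.5]
grip_width: 46.1
time: 15.5
tool_pos: [662.3, 117.6, 100.1]
tcp_rot: [-3.137, -0.009, 2.96]
contact_force: [0.0, -0.2, 0.1]
grip_width: 15.0
15.5 [662.3 117.6 100.1] [-3.1371 -0.0092  2.9604] [ 0.  -0.2  0.1] [ 0.01  0.06 -0.02] 15.0
in disp xy [ -4.4 179.8] axis z 115.9
```

View pics/s1.png

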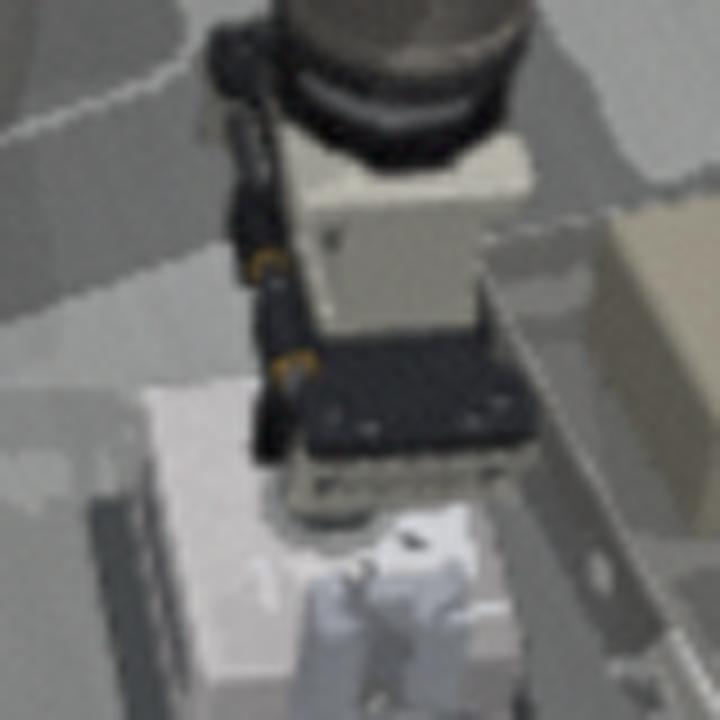

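```bash
python3 -m inch '[0,0,0,0,0,0,-1,0,0,0,0,0,0,-1,0,0,0,0,0,0,-1,0,0,0,0,0,0,-1,0,0,0,0,0,0,-1]'
```

```text
time: 16.1
tool_pos: [662.2, 117.7, 99.9]
tcp_rot: [-3.137, -0.009, 2.96]
contact_force: [0.7, 1.8, -0.6]
grip_width: 12.1
```

Gripped at 12.1 mm with almost no side force. Turning clockwise.

```bash
python3 -m inch '[0,0,0,0,0,-4,-1,0,0,0,0,0,-8,-1,0,0,0,0,0,-12,-1,0,0,0,0,0,-16,-1,0,0,0,0,0,-20,-1]';python3 -m inch '[0,0,0,0,0,-4,-1,0,0,0,0,0,-8,-1,0,0,0,0,0,-12,-1,0,0,0,0,0,-16,-1,0,0,0,0,0,-20,-1]'; python3 -c "
from plant import bot;print(bot.get_obs()['moment'])"
```

```text
time: 16.6
tool_pos: [662.5, 118.4, 100.0]
tcp_rot: [-3.139, -0.009, 2.609]
contact_force: [1.7, 4.4, -0.3]
grip_width: 12.2
time: 17.1
tool_pos: [662.9, 119.0, 100.0]
tcp_rot: [-3.14, -0.009, 2.257]
contact_force: [2.6, 3.7, -1.9]
grip_width: 11.6
[ 0.59242268 -0.48213448  0.01952696]
```

```bash
python3 -m inch '[0,0,0,0,0,-4,-1,0,0,0,0,0,-8,-1,0,0,0,0,0,-12,-1,0,0,0,0,0,-16,-1,0,0,0,0,0,-20,-1]';python3 -m inch '[0,0,0,0,0,-4,-1,0,0,0,0,0,-8,-1,0,0,0,0,0,-12,-1,0,0,0,0,0,-13.2,-1,0,0,0,0,0,-13.2,-1]'; python3 snap.py u;python3 - <<'E'
from h import *
crop("pics/u_side.png","pics/s1.png",350,150,430,230,9)
E
```

```text
time: 17.6
tool_pos: [663.6, 119.4, 100.0]
tcp_rot: [3.141, -0.009, 1.906]
contact_force: [3.2, 1.7, -1.6]
grip_width: 11.8
time: 18.1
tool_pos: [664.0, 119.5, 100.0]
tcp_rot: [3.14, -0.009, 1.676]
contact_force: [3.7, 1.6, -2.4]
grip_width: 12.1
18.1 [664.  119.5 100. ] [ 3.1403 -0.0092  1.6762] [ 3.7  1.6 -2.4] [ 0.3  -0.55  0.12] 12.1
in disp xy [ -3.  182.1] axis z 115.8
```

View pics/s1.png

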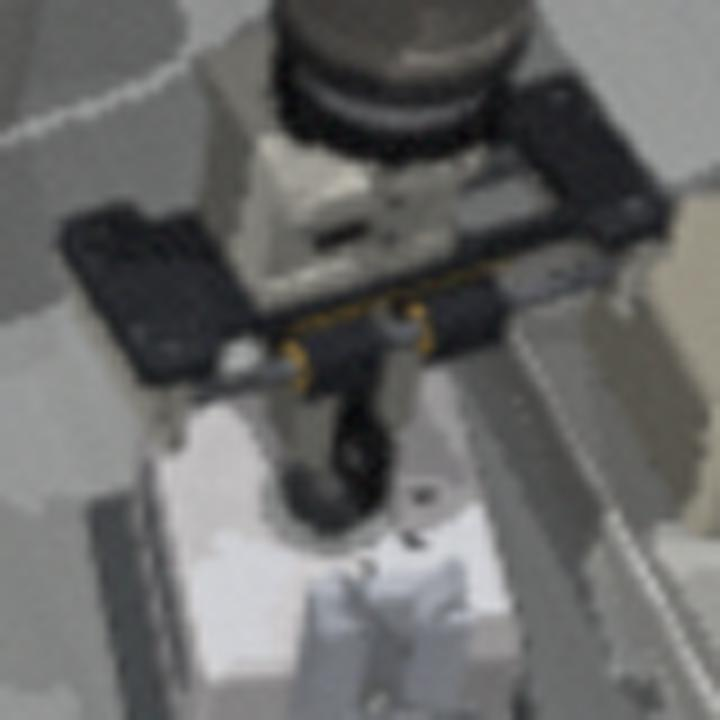

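```bash
python3 -m inch '[0,0,0,0,0,-1,-1,0,0,0,0,0,-1.5,-1,0,0,0,0,0,-1.5,-1,0,0,0,0,0,-1.5,-1,0,0,0,0,0,-1.5,-1]'; python3 -c "
from plant import bot;o=bot.get_obs();print(o['moment'],o['tcp_rot'])"
```

```text
time: 18.7
tool_pos: [664.1, 119.5, 100.0]
tcp_rot: [3.14, -0.009, 1.651]
contact_force: [3.1, 2.0, -2.3]
grip_width: 12.0
[ 0.25314204 -0.54554217  0.15264959] [ 3.14022498 -0.00923494  1.65059079]
```

```bash
python3 -m inch '[0,0,0,0,0,0,-0.5,0,0,0,0,0,0,-0.2,0,0,0,0,0,0,0.2,0,0,0,0,0,0,0.5,0,0,0,0,0,0,0.5]'; python3 -m inch '[0,0,0,0,0,0,0.5,0,0,1,0,0,0,0.5,0,0,3,0,0,0,0.5,0,0,6,0,0,0,0.5,0,0,10,0,0,0,0.5]'; python3 -m inch '[-3,0,2,0,0,0,0.5,-7,0,4,0,0,0,0.5,-11,1,5,0,0,0,0.5,-15,2,5,0,0,0,0.5,-20,3,5,0,0,0,0.5]'; python3 -m inch '[-4,0.5,0,0,0,0,0.5,-7,1,0,0,0,0,0.5,-7,1,0,0,0,0,0.5,-7,1,0,0,0,0.5,-7,1,0,0,0,0,0.5]'; python3 snap.py v
```

```text
time: 19.2
tool_pos: [663.9, 119.4, 100.0]
tcp_rot: [3.141, -0.009, 1.65]
contact_force: [-0.7, 0.1, -0.3]
grip_width: 47.4
time: 19.7
tool_pos: [663.0, 119.3, 200.1]
tcp_rot: [-3.139, -0.009, 1.65]
contact_force: [0.7, 0.8, 0.3]
grip_width: 68.8
time: 20.2
tool_pos: [463.1, 149.3, 251.2]
tcp_rot: [3.141, -0.01, 1.65]
contact_force: [-0.4, 1.2, 0.6]
grip_width: 68.8
20.2 [463.1 149.3 251.2] [ 3.1411 -0.0095  1.6497] [-0.4  1.2  0.6] [-0.12  0.04 -0.05] 68.8
in disp xy [-206.   175.6] axis z 267.0$: bad value
```

```bash
python3 - <<'E'
from ov import *
overlay("pics/v_top.png","top",[],"pics/s0.png",240,115,410,220,4.7)
overlay("pics/v_side.png","side",[],"pics/s1.png",350,170,440,300,4.5)
E
```

```text
(no output)
```

View pics/s0.png

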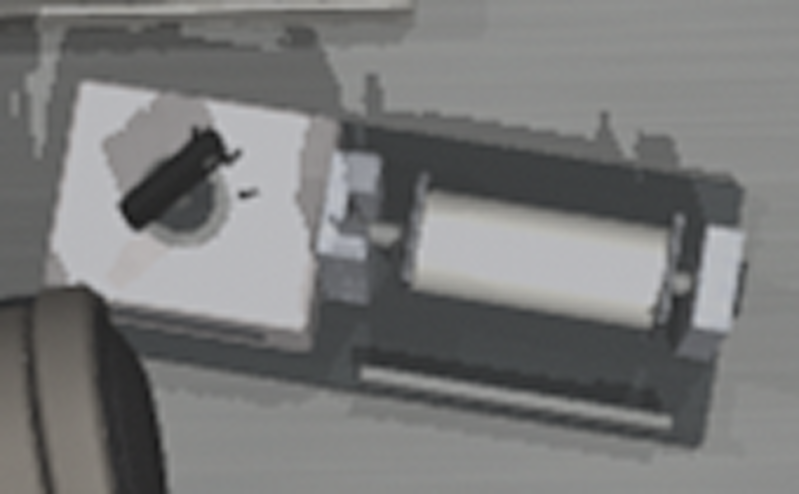

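View pics/s1.png

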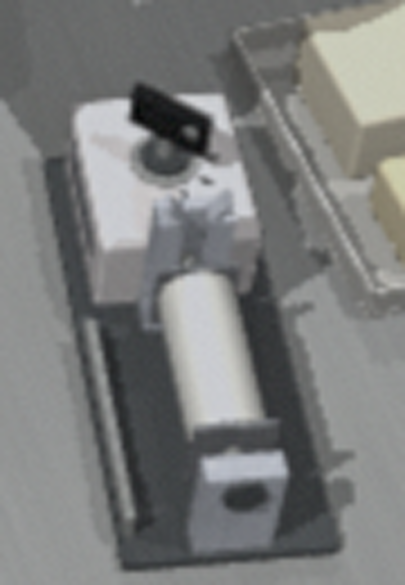

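```bash
python3 - <<'E'
from ov import *
for f in("pics/top0.png","pics/v_top.png"):
    g=cv2.cvtColor(cv2.imread(f),cv2.COLOR_BGR2GRAY)[130:175,262:292]
    m=(g<38).astype(np.uint8); n,lab,st,_=cv2.connectedComponentsWithStats(m); k=1+np.argmax(st[1:,4])
    ys,xs=np.nonzero(lab==k); P=np.array([ray("top",x+262,y+130,131)[:2] for x,y in zip(xs,ys)])
    w,v=np.linalg.eigh(np.cov(P.T)); d=v[:,1]; d=d*np.sign(d[0]); print(f,len(xs),np.arctan2(d[1],d[0]),P.mean(0))
E
```

```text
pics/top0.png 2 0.7631471550250666 [638.02349685 123.09389284]
pics/v_top.png 5 1.5465924045497976 [644.8007387  133.06835023]
```

```bash
python3 - <<'E'
from ov import *
for f in("pics/top0.png","pics/v_top.png"):
  g=cv2.cvtColor(cv2.imread(f),cv2.COLOR_BGR2GRAY)[130:175,262:292]
  for th in (50,60,70):
    m=(g<th).astype(np.uint8); n,lab,st,_=cv2.connectedComponentsWithStats(m); k=1+np.argmax(st[1:,4])
    ys,xs=np.nonzero(lab==k); P=np.array([ray("top",x+262,y+130,131)[:2] for x,y in zip(xs,ys)])
    w,v=np.linalg.eigh(np.cov(P.T)); d=v[:,1]; d=d*np.sign(d[0]); print(f,th,len(xs),np.arctan2(d[1],d[0]),P.mean(0),np.sqrt(w))
E
```

```text
pics/top0.png 50 154 -0.1475211450269761 [664.18593658 116.79623211] [ 3.83804061 16.69557332]
pics/top0.png 60 174 -0.15807328571414153 [663.48854167 116.6268174 ] [ 4.29719139 16.71843537]
pics/top0.png 70 182 -0.15195312025100452 [663.26945074 116.57207338] [ 4.57626602 16.43307789]
pics/v_top.png 50 167 -0.8270073559658169 [664.16383832 117.23156061] [ 4.56369574 15.72678578]
pics/v_top.png 60 190 -0.8497716906887921 [664.29812551 116.48333011] [ 5.07781712 16.04278793]
pics/v_top.png 70 227 -0.8718180626019633 [663.54573462 114.66346568] [ 6.86457097 15.61558296]
```

```bash
python3 - <<'E'
from h import *
a=cv2.imread("pics/top0.png");b=bot.capture("top")[:,:,::-1];cv2.imwrite("pics/w_top.png",b)
E
```

```text
(no output)
```

View pics/w_top.png

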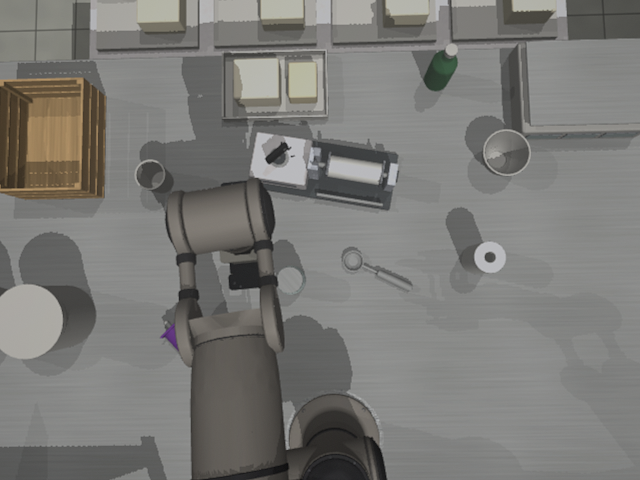

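The bystanders are in their original places: cup (150,176), jar (290,281), spoon (377,270), spare roll (490,257), bowl (507,152). The roll at (354,170) is seated, and the key points at the first mark (run). The arm is clear of everything, so I'm handing in.

```bash
python3 -c "
from plant import bot
print(bot.get_obs()['contact_force'],bot.close_job())"
```

```text
the job is handed in; nothing more can be done
[-0.01888501 -0.74350661  0.110898  ] None
```

I loaded the white sprung-spindle roll into the dispenser, turned the key to start and let it spring back to run. I handed the job in at about 20 s, and no verdict was reported.

**Roll:** I pressed the sprung pin into the slot, lowered the roll, slid the plain pin in until it met the blind cup's end wall, and let go. In the last pictures the roll matches the seated model in both views, about 1.5 mm off sideways. That is within the cup's play.

**Key:** I gripped it and turned it 1.31 rad. The twisting moment reached 0.15 N m, so it was against the start stop. Once released, it measured about 0.65–0.72 rad from off, where run is 0.7.

**Other things:** The bystanders stand where they were, and the gripper was clear with no contact force.

**What did not go cleanly:**
- While lowering, the near end plate seems to have caught the blind post, and the roll tilted about 7° in the grip. It levelled itself against the slot floor before going home.
- The camera-based dispenser position was about 4 mm off in x from the robot's own frame. I corrected this by comparing the pins and posts directly in the pictures.
- One move at the end was refused because I left out a number in a row. It had no effect.

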